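# Latch the display carrying case shut

## Task

The demo machine's carrying case stands on the shop counter with its front half slightly ajar. Draw the latch's wire loop out over the keeper and seat its crossbar under the keeper's lip, then press the lever down flat past centre so that the case is pulled shut and stays latched, and let go. Work by feel with a light hand: keep well under 15 N when bringing the loop against the keeper (and do not lean on the keeper itself) and under 25 N on the lever, and leave the other things on the counter and on the case where they are.

Things in the scene. Friction and masses are not known exactly. Their poses are not given: they have to be found in the camera images.
- case: black clamshell carrying case, 200 (x) x 300 (y) x 130 mm high, fixed to the counter. Origin under the seam at counter height; z up, +x from the front (keeper) half to the rear (lever) half. A raised bed 34 mm wide (y), 16 mm high (its top at 146 mm) runs along x over the middle of the top; the latch stands on it, centred on y = 0. The front half hinges at its foot; a springy seal holds it ajar
- shell (a joint): opening of the front half (rad): 0.03 ajar as found (about 4.5 mm gap at the latch), 0 hard shut; latched it rests near 0.008. The seal's spring resists: about 18 N at the keeper when ajar, about 70 N when latched
- shell_top (a point): upper edge of the front half at the seam, middle
- keeper: steel hook on the front half: post 26 mm wide (y) with a lip on top overhanging it to -x; lip 4 mm thick, top 16.5 mm above the bed. Origin: the seat, where a seated crossbar's centre lies, 3 mm to -x of the post face, 7.5 mm above the bed, 5 mm under the lip; lip ends 6 mm to -x of it. Axes as the case's. To pass the lip the crossbar's centre must be 9 mm or more to -x of the origin
- lever (a joint): lever angle (rad): 0 flat on the bed, closed, pointing to +x, hard stop; grows as it rises and swings towards the keeper (1.57 upright, stop 2.3). Slight friction holds it. Below dead centre, near 0.1, the latch's pull keeps it shut. With the loop seated and the case ajar it stands near 1.0. Pressing it down takes about 5 N; almost none if the loop is not under the lip
- lever_pin (a point): centre of the lever's pin, 10 mm above the bed, 18 mm to +x of the seam
- handle: the lever's steel handle: plate 70 mm long from the pin, 28 mm wide (32 mm at the tip). Origin on the pin; x along the plate to its free tip, y across; its outer face (the one to press) is 5 mm to +z of the origin
- handle_press (a point): press point on the outer face of the handle, 60 mm from the pin
- loop (a joint): angle of the loop relative to the lever (rad): the loop's rise above level is this value minus the lever's; slight friction holds it where it is left, so the loop tends to rise as the lever goes down unless the lip holds it
- loop_pin (a point): centre of the loop's pin through the lever, 18 mm from the lever's pin (moves with the lever, so pulling the loop towards -x raises the lever)
- bail: wire loop: steel wire 6 mm thick, two straight sides 42 mm apart between centres (48 mm outside) running from the loop pin to a crossbar 91.5 mm from the pin. Origin on the pin; x points from crossbar to pin, y across. The sides can be pinched across y from above, fingers on either side of the bed; the wire may slip and pivot in the pinch
- crossbar (a point): middle of the loop's crossbar (wire centre)
- egg_cup: white ceramic egg cup, 42 mm across, 46 mm high, standing on the rear half of the case; leave alone. Origin under its centre
- spice_tin: tin 42 mm across, 55 mm high, standing on the rear half of the case; leave alone. Origin under its centre
- pepper_mill: wooden mill 165 mm high, on the counter; leave alone
- mug: white mug 90 mm high, on the counter; leave alone
- oil_jar: glass jar 110 mm high, on the counter; leave alone
- bowl: steel bowl 140 mm across, on the counter; leave alone
- carton: cardboard box 70 x 90 x 120 mm, on the counter; leave alone

How it is judged:
On the way, in this order (a step that is already met when the one before it is completed fails the run):
1. the loop is over the keeper with its crossbar under the lip, the lever still standing open (x of crossbar in the frame of keeper between -0.006 and 0.004 m and z of crossbar in the frame of keeper below 0.0045 m and value of joint lever above 0.5 rad), for 0.2 s.
2. the lever is pressed flat past centre with the loop still under the lip (x of crossbar in the frame of keeper between -0.006 and 0.004 m and z of crossbar in the frame of keeper below 0.0045 m and value of joint lever below 0.05 rad), for 0.2 s.
At the end, for the whole second after the job is handed in: the lever lies flat (within 0.05 rad of its stop), the loop's crossbar is under the keeper's lip (from 6 mm to -x to 4 mm to +x of the keeper's origin and no more than 4.5 mm above it), the front half is drawn in (shell below 0.015 rad), the loop at rest (all of step 2 and value of joint shell below 0.015 rad and linear speed of bail below 0.02 m/s); the robot touches nothing.
It fails at once if the latch's lever is pressed with more than 25 N (contact force between any of the fingers, the arm and handle above 25 N).
It fails at once if the loop is forced against the keeper with more than 15 N while the fingers hold it (contact force between the fingers and bail above 0.5 N and contact force between bail and keeper above 15 N).
It fails at once if the robot leans on the keeper with more than 15 N (contact force between any of the fingers, the arm and keeper above 15 N).
It fails at once if something else on the case or counter is moved by more than 20 mm (distance of any of egg_cup, spice_tin, pepper_mill, mug, oil_jar, bowl, carton from where it was at the start of the episode above 0.02 m).
It also fails if it takes over 64 s, if anything falls off the work surface, if the arm or the gripper's body presses on something with over 40 N, if the wrist force passes 120 N, or if a joint passes its speed limit or range.

## Robot

A 6-joint arm with a two-finger parallel gripper is mounted at the origin on the work surface. World frame = base frame: x ahead of the robot, y to its left, z up, the work surface at z = 0. Lengths are in m, angles in rad, forces in N, time in s.
With the tool pointing down it reaches from about 0.25 to 0.725 m from the base axis. Payload 4 kg.
Tool frame: the origin (TCP) lies midway between the tips of the shut fingers; the grasp point (between the pads) lies bot.pinch_z behind it (bot.pinch_z is the distance from the TCP to the grasp point, in m); z points along the fingers, y is the direction in which the jaws open and shut (so a half turn about z gives the same grasp; the last joint's range is limited). The gripper opens to 85 mm and grips with 20 to 120 N. Pads are 22 mm wide; open, the fingers measure 114 mm over their backs; the gripper's body (76 mm by 85 mm) begins 54 mm behind the grasp point. The pads swing forward as they close: fully open they stand 13 mm farther back than shut.
Start: joints at [-1.235, 0.241, 0.005, 1.335, 0, 1.571], TCP at [0.165, -0.472, 0.231] pointing down, gripper open.
Joint ranges: [-2.72, 2.72], [-1.05, 1.87], [-1.09, 1.28], [-1.99, 2.15], [-1.42, 1.44], [-3.14, 3.14]. Speed limits (rad/s): [2.79, 2.79, 3.14, 3.14, 3.14, 3.14].

## Interface

Orientations are given as a unit quaternion [x, y, z, w].
In Python, from workcell import bot gives the robot as it stands. The module is installed in compiled form; this text tells all that it offers.
- The arm moves only by the tool move_arm, never from a script. Its argument "series" is a list that holds one entry, the list of rows, each a list of 7 numbers: the shift along the world's x, y, z in cm, then the turn, a rotation vector about the world's x, y, z in degrees, then the opening, from 0 (shut) to 1 (fully open). A call has exactly 5 rows; each row shifts and turns the pose as measured when the row begins; what a row does not reach is not made up. A row lasts 1/10 s, in which the tool goes at most 50 mm and 8.59 degrees, less where a joint would pass 70% of its speed; a pose out of reach is approached as far as the arm can. A call with a gripper value outside its range is refused whole. The fingers move at their own pace and stop on an object; the grip force is fixed at half the most. Time passes only in rows, so rows that do not move let the fingers close, or fill a call up. It gives the time, the measured TCP pose, the force and the opening at its end, in the units of the state.
- bot.get_obs(): the state, without advancing time (a new reading comes with each control period).
- bot.camera(name): name is "scene" or "top"; returns (picture, depth): 420x560x3 uint8, red, green, blue; 420x560 float32, m along the optical axis (not along the pixel's ray), 0 where there is no reading.
- bot.camera_info(name): a dict with "vfov" (degrees; the focal length in pixels is half the picture's height over the tangent of half this angle, whatever the lens; pixels are square), "cx", "cy" (the principal point, pixels), "k1" (the pictures are not rectified: a ray, as slopes to the right and down, at radius r is drawn at 1 + k1 r^2 times it, then the intrinsics apply), "cam_to_world" (4x4, takes a point from camera to world coordinates). Camera axes: x right, y down, z forward; pixel columns grow to the right and rows downward; lengths in m; the calibration is good to about 2 mm. A picture is of the moment at which its call begins. camera_info takes no time and is no camera call.
- bot.job_done(): hands the job in, once; it reports no verdict.
Trained networks look in the newest picture that a camera, given by its name, has taken for a name from the list of things; names that differ only in an ending like _2 or _b are one class to them, and where a whole thing is asked for, a point or a joint stands for the part that bears it (a point fixed in the world has none). Each returns a list of dicts, best first, with "confidence" (0 to 1); they miss things now and then, are a little off and sometimes report something else, mostly with a low value. They report only what shows in the picture. A call takes as long as a camera call.
- bot.find_in(camera, target): "at" ([x, y, z] in m, in world coordinates, good to about 4 mm: the middle of the surface that is visible of it).
The state is a dict: "clock": time; "joint_pos": joint angles; "joint_vel": joint speeds; "tau": joint torques, N m; "eef_pos": TCP position; "tool_rot": TCP orientation; "ft_force": force on the tool from outside, world axes, zero at the start; "ft_torque": the same for the moment, N m; "grip_width": finger opening in m.
Only numpy, scipy, OpenCV 4.12 (cv2) and the standard library are available. Lean on these libraries where they do the work, as an engineer would, in place of code of your own. Each camera call takes 0.05 s, during which the arm holds its last target.

## Working session

There is one attempt and no reset: what is moved stays moved. The work goes in short steps, Python scripts to look and compute and a tool call to move; the robot and the scene stay as the last step left them, time stands still between calls to the robot, and variables do not carry over. Pictures are saved under pics/ and viewed, and the job is handed in when it is done.

Besides the shell and the picture viewer there is one more tool, called after "Emit:" as name(argument=value, ...), one argument or row to a line, values as JSON. move_arm: Moves the arm, as the interface text tells. Its arguments: {"type":"object","properties":{"series":{"type":"array","items":{"type":"array","items":{"type":"array","items":{"type":"number"}}}}},"required":["series"]}

```bash
mkdir -p pics; ls
cat > h.py <<'E'
import numpy as np, cv2
from workcell import bot
def pix2w(cam,u,v,d):
    i=bot.camera_info(cam); f=210/np.tan(np.radians(i['vfov'])/2)
    K=np.array([[f,0,i['cx']],[0,f,i['cy']],[0,0,1]])
    p=cv2.undistortPoints(np.array([[[u,v]]],float),K,np.array([i['k1'],0,0,0.]))[0,0]
    return (np.array(i['cam_to_world'])@[p[0]*d,p[1]*d,d,1])[:3]
def w2pix(cam,P):
    i=bot.camera_info(cam); f=210/np.tan(np.radians(i['vfov'])/2)
    c=np.linalg.inv(np.array(i['cam_to_world']))@np.append(P,1); a,b=c[:2]/c[2]
    k=1+i['k1']*(a*a+b*b); return np.array([i['cx']+f*k*a,i['cy']+f*k*b])
def cloud(cam,depth):
    i=bot.camera_info(cam); f=210/np.tan(np.radians(i['vfov'])/2)
    K=np.array([[f,0,i['cx']],[0,f,i['cy']],[0,0,1]])
    H,W=depth.shape; uv=np.stack(np.meshgrid(np.arange(W),np.arange(H)),-1).reshape(-1,1,2).astype(float)
    p=cv2.undistortPoints(uv,K,np.array([i['k1'],0,0,0.])).reshape(H,W,2)
    P=np.concatenate([p*depth[...,None],depth[...,None],np.ones((H,W,1))],-1)
    return (P@np.array(i['cam_to_world']).T)[...,:3]
def save(n,rgb): cv2.imwrite('pics/'+n,rgb[...,::-1])
E
python3 - <<'E'
from h import *
o=bot.get_obs(); print(o); print(bot.pinch_z)
for c in('scene','top'):
    r,d=bot.camera(c); save(c+'0.png',r); np.save(c+'0.npy',d); print(c,bot.camera_info(c))
    for n in('case','keeper','handle','bail','crossbar','loop_pin','lever_pin','handle_press','shell_top','egg_cup','spice_tin'):
        print(n,[(np.round(x['at'],4).tolist(),round(x['confidence'],2)) for x in bot.find_in(c,n)][:2])
E
```

```text
pics
{'clock': 0.0, 'joint_pos': array([-1.23502108e+00,  2.41424385e-01,  3.69263997e-03,  1.33519213e+00,
       -2.15531871e-05,  1.57078423e+00]), 'joint_vel': array([-6.54021394e-05, -5.99987289e-04,  3.39334696e-05, -1.56103905e-03,
        2.90857092e-04, -2.65659666e-04]), 'tau': array([-6.32889187e-04, -3.72312319e+01,  2.52411944e+01,  1.68876525e-02,
       -3.10040275e-05, -8.39179307e-06]), 'eef_pos': array([ 0.16453196, -0.47147091,  0.23039521]), 'tool_rot': array([ 9.85938374e-01,  1.67105927e-01, -1.88375304e-04, -1.04701699e-03]), 'ft_force': array([-0.35810901, -0.30523078, -0.17244835]), 'ft_torque': array([-0.03292188,  0.01195935,  0.01047927]), 'grip_width': 0.08537659892359407}
0.0187
scene {'vfov': 50.377943649555164, 'cx': 279.04419128408813, 'cy': 216.50163911719676, 'k1': 0.04837540287468952, 'cam_to_world': array([[-0.0389706 ,  0.81288151, -0.58112386,  1.20619175],
       [ 0.99921566,  0.03579063, -0.01694388,  0.04933673],
       [ 0.00702542, -0.58132838, -0.81363872,  1.05451429],
       [ 0.        ,  0.        ,  0.        ,  1.        ]])}
case [
[... 1050 characters left out ...]
61, 0.0589, 0.1303], 0.92), ([0.5074, 0.0615, 0.2014], 0.63)]
keeper [([0.4664, 0.059, 0.1613], 0.4)]
handle [([0.5676, 0.0676, 0.1864], 0.81), ([0.5921, 0.444, 0.1103], 0.23)]
bail [([0.5066, 0.0559, 0.199], 0.55), ([0.5868, -0.0399, 0.1856], 0.24)]
crossbar [([0.5086, 0.0598, 0.1988], 0.74), ([0.5839, -0.0386, 0.1831], 0.47)]
loop_pin [([0.5071, 0.0594, 0.2014], 0.45)]
lever_pin [([0.5514, 0.0668, 0.1848], 0.9), ([0.5055, 0.056, 0.2022], 0.35)]
handle_press [([0.5702, 0.0659, 0.1838], 0.72), ([0.5605, 0.1815, 0.1716], 0.37)]
shell_top [([0.4676, 0.0544, 0.1331], 0.69), ([0.5413, -0.4517, 0.0249], 0.24)]
egg_cup [([0.5619, 0.1837, 0.172], 0.55)]
spice_tin [([0.5853, -0.0396, 0.1828], 0.81)]
```

Run:
```python
import cv2
for c,(x,y,w,h) in (('scene',(200,130,200,150)),('top',(180,140,200,150))):
    a=cv2.imread(f'pics/{c}0.png'); 
    cv2.imwrite(f'pics/{c}0c.png',cv2.resize(a[y:y+h,x:x+w],(800,600),interpolation=cv2.INTER_CUBIC))
```

```text
(no output)
```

View pics/scene0.png

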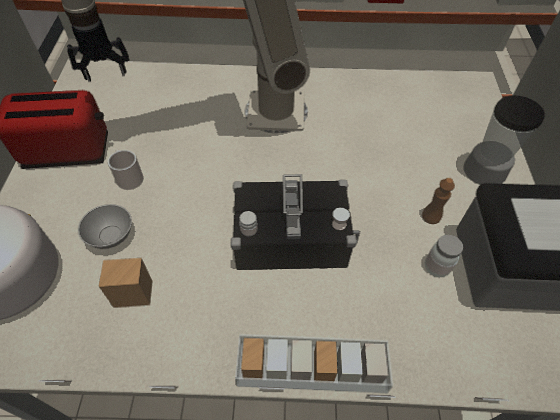

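View pics/top0.png

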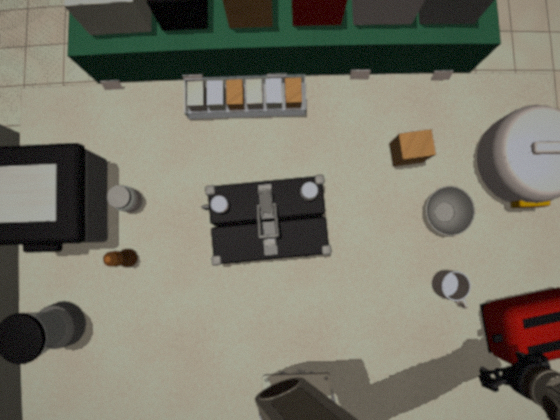

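```bash
ls pics
```

```text
scene0.png
scene0c.png
top0.png
top0c.png
```

View pics/scene0c.png

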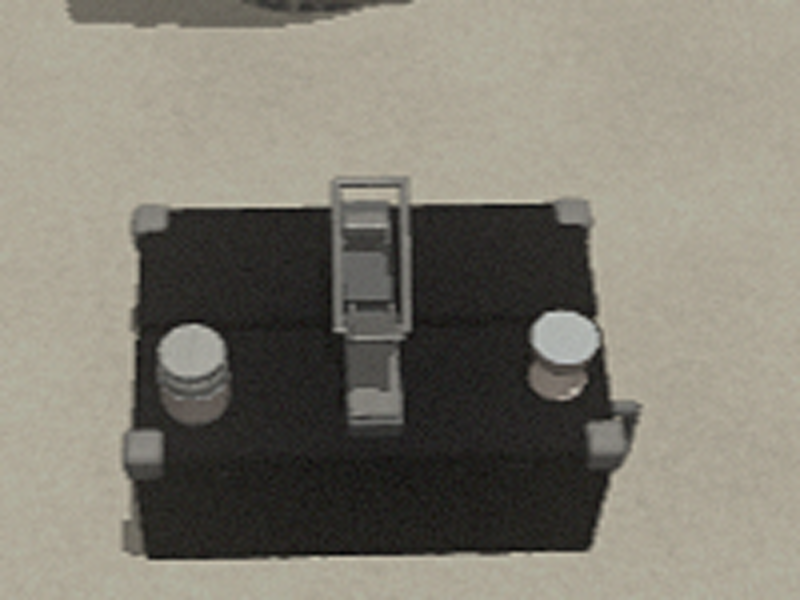

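View pics/top0c.png

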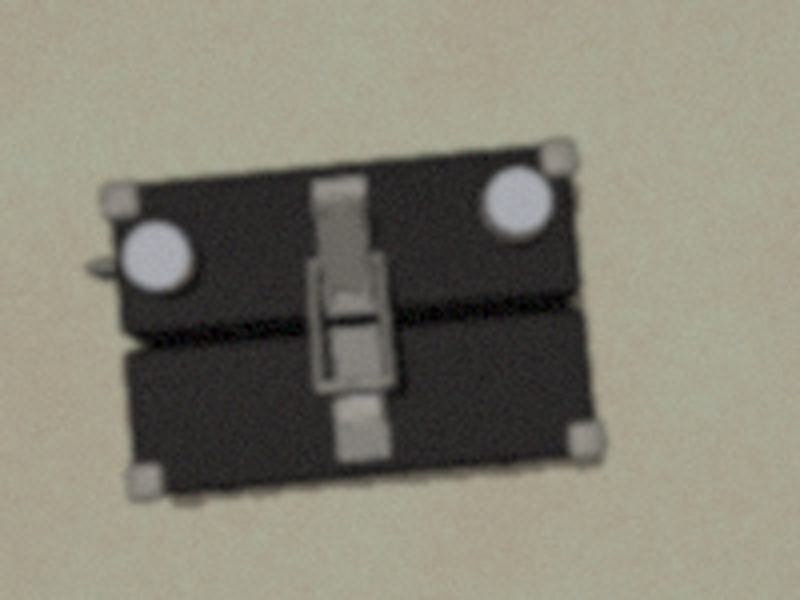

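Run:
```python
from h import *
for c in('scene','top'):
    d=np.load(c+'0.npy');P=cloud(c,d)
    m=(P[...,0]>.35)&(P[...,0]<.7)&(P[...,1]>-.15)&(P[...,1]<.27)&(P[...,2]>.1)
    Q=P[m]; t=Q[(abs(Q[:,2]-.13)<.006)]
    print(c,len(Q),len(t),np.median(t[:,2]))
    r=cv2.minAreaRect((t[:,:2]*1000).astype(np.float32)); print(r)
    # latch strip
    s=Q[Q[:,2]>.137]
    for q in s[np.argsort(s[:,0])][::3]:
        if abs(q[1]-.062)<.05: print(np.round(q*1000).astype(int).tolist(),end=' ')
    print()
```

```text
scene 8184 5704 0.12905554775391448
((524.6047973632812, 63.04280090332031), (207.4381103515625, 308.73223876953125), 3.857872724533081)
[432, 66, 141] [434, 60, 142] [434, 52, 143] [435, 50, 144] [437, 47, 141] [438, 74, 144] [439, 71, 145] [440, 71, 142] [440, 52, 145] [441, 68, 143] [442, 63, 144] [443, 50, 144] [445, 45, 143] [451, 74, 143] [456, 45, 144] [458, 63, 159] [459, 68, 161] [459, 66, 157] [461, 50, 162] [462, 55, 160] [464, 52, 162] [464, 60, 159] [464, 71, 163] [465, 58, 159] [466, 50, 164] [467, 47, 161] [468, 45, 145] [469, 47, 159] [469, 45, 143] [470, 55, 161] [470, 50, 161] [472, 53, 139] [473, 71, 162] [474, 50, 161] [475, 60, 163] [475, 71, 160] [475, 74, 144] [475, 53, 159] [475, 56, 151] [476, 50, 151] [476, 66, 149] [476, 58, 165] [477, 81, 217] [477, 53, 149] [477, 68, 158] [477, 84, 214] [477, 59, 216] [477, 66, 146] [477, 64, 150] [478, 64, 217] [478, 71, 159] [478, 66, 155] [478, 48, 146] [478, 69, 218] [478, 56, 218] [478, 79, 215] [478, 53, 155] [479, 51, 143] [479, 79, 220] [479, 81, 216] [480, 54, 219] [480, 72, 146] [480, 56, 145] [481, 79, 214] [48
[... 13865 characters left out ...]
, 56, 198] [581, 61, 196] [581, 73, 196] [583, 59, 201] [583, 63, 200] [583, 68, 199] [583, 80, 200] [585, 58, 203] [585, 80, 205] [585, 63, 201] [585, 75, 203] [586, 53, 149] [587, 54, 204] [587, 68, 206] [587, 51, 201] [587, 73, 205] [587, 70, 204] [589, 53, 208] [589, 51, 203] [589, 65, 206] [591, 83, 199] [591, 51, 210] [591, 63, 211] [591, 68, 212] [591, 58, 208] [591, 56, 207] [592, 61, 206] [592, 73, 207] [592, 75, 206] [594, 56, 209] [594, 58, 207] [594, 63, 206] [602, 77, 149] [602, 73, 145] [604, 77, 153] [604, 72, 150] [604, 67, 148] [605, 83, 146] [607, 57, 148] [607, 72, 150] [607, 80, 147] [609, 55, 146] [610, 60, 145] [610, 80, 148] [612, 67, 149] [612, 62, 144] [612, 72, 145]
```

```bash
cat > c.py <<'E'
from h import *
YAW=np.radians(3.75); O=np.array([.526,.0625,0])
def R(): c,s=np.cos(YAW),np.sin(YAW); return np.array([[c,-s,0],[s,c,0],[0,0,1]])
def tocase(P): return (P-O)@R()
def tow(P): return np.asarray(P)@R().T+O
E
python3 - <<'E'
from c import *
for c in('scene','top'):
    d=np.load(c+'0.npy');P=cloud(c,d)[d>0]; C=tocase(P)*1000
    C=C[(abs(C[:,0])<115)&(abs(C[:,1])<160)&(C[:,2]>100)]
    L=C[abs(C[:,1])<32]
    f=lambda m:(np.round(np.percentile(L[m],[3,50,97],axis=0),1).tolist(),int(m.sum()))
    x,y,z=L.T
    print(c,'bedz',f((abs(z-146)<4)&(x<-10)&(abs(y)<15)))
    print(' keeper lip',f((z>157)&(z<168)&(x<-35)))
    print(' crossbar',f((z>207)&(x<-35)&(abs(y)<18)))
    print(' sideL',f((z>175)&(x<20)&(x>-35)&(y>10)),'\n sideR',f((z>175)&(x<20)&(x>-35)&(y<-10)))
    m=(z>178)&(x<20)&(x>-35)&(abs(y)>12); p=np.polyfit(x[m],z[m],1); print(' side fit z=',p, np.degrees(np.arctan(p[0])))
    m=(z>163)&(x>22)&(abs(y)<12); p=np.polyfit(x[m],z[m],1); print(' handle fit',p,np.degrees(np.arctan(p[0])),f(m))
    m=(x>60)&(abs(y)<25)&(z>195);print(' tip',f(m))
    T=C[abs(C[:,2]-130)<5]
    for lo,hi in((-130,-60),(60,130)):
        S=T[(T[:,1]>lo)&(T[:,1]<hi)]; print(' x range',np.percentile(S[:,0],[.5,99.5]))
    for lo,hi in((-80,-20),(20,80)):
        S=T[(T[:,0]>lo)&(T[:,0]<hi)]; print(' y range',np.percentile(S[:,1],[.5,99.5]))
E
```

```text
scene bedz ([[-92.0, -14.3, 142.6], [-37.1, -1.0, 144.7], [-12.6, 14.2, 148.8]], 179)
 keeper lip ([[-67.4, -11.5, 157.5], [-56.4, -0.5, 160.5], [-47.8, 12.1, 163.5]], 68)
 crossbar ([[-49.1, -17.4, 213.7], [-45.1, 0.7, 216.3], [-43.1, 16.7, 219.1]], 42)
 sideL ([[-33.5, 18.6, 177.1], [-12.8, 21.1, 196.3], [17.0, 23.7, 209.9]], 63) 
 sideR ([[-33.4, -23.4, 178.0], [-14.6, -20.9, 196.6], [17.7, -18.3, 210.0]], 62)
 side fit z= [ -0.57468822 189.41696849] -29.885474955245304
 handle fit [  0.87842514 148.94018553] 41.296884979259076 ([[22.9, -11.4, 168.1], [52.7, 0.1, 196.3], [68.4, 11.5, 209.3]], 68)
 tip ([[62.2, -14.4, 203.2], [66.7, -0.4, 207.0], [68.4, 13.7, 209.5]], 40)
 x range [-100.41296968   99.61796367]
 x range [-100.71016862   99.16634421]
 y range [-146.83405831  147.43977593]
 y range [-147.34288909  147.8578712 ]
top bedz ([[-90.8, -14.2, 142.3], [-37.5, 0.6, 144.7], [-11.9, 14.2, 148.7]], 229)
 keeper lip ([[-66.5, -12.9, 157.5], [-58.0, -1.2, 161.4], [-49.7, 11.9, 164.9]], 72)
 crossbar ([[-49.2, -17.1, 212.6], [-46.4, -1.0, 217.2], [-41.9, 17.6, 220.4]], 43)
 sideL ([[-32.5, 17.8, 177.7], [-7.5, 20.4, 192.5], [17.8, 23.3, 210.5]], 52) 
 sideR ([[-32.9, -24.3, 179.3], [-8.1, -21.5, 194.7], [16.2, -18.7, 209.0]], 54)
 side fit z= [ -0.59149695 189.32531412] -30.60418503054795
 handle fit [  0.95224454 145.24435991] 43.598720258014175 ([[23.8, -11.3, 167.1], [45.7, -0.3, 188.5], [66.8, 11.3, 208.4]], 203)
 tip ([[60.1, -15.8, 200.4], [64.0, -1.6, 206.1], [68.2, 13.5, 211.4]], 49)
 x range [-101.85417906   97.54783981]
 x range [-101.35633994   97.63098319]
 y range [-147.71211004  145.03922052]
 y range [-149.1119641   145.38612438]
```

```bash
cat >> c.py <<'E'
from scipy.spatial.transform import Rotation as Ro
PX,PZ,L,r=18.,156.,91.5,18.
def lat(xc,zc):
    dx,dz=xc-PX,zc-PZ; D=np.hypot(dx,dz); th=np.arctan2(dz,dx)
    a=th-np.arccos((r*r+D*D-L*L)/(2*r*D)); lp=np.array([PX+r*np.cos(a),PZ+r*np.sin(a)])
    u=(lp-[xc,zc])/L; return a,lp,u
def goal(xc,zc,tilt,g=15.,pz=20.):
    "TCP world goal; tilt deg: body leans to -x"
    a,lp,u=lat(xc,zc); G=np.array([xc,zc])+g*u; t=np.radians(tilt)
    T=G+pz*np.array([np.sin(t),-np.cos(t)])
    return tow([T[0]/1000,0,T[1]/1000]),a,np.degrees(np.arctan2(-u[1],u[0]))
def rotg(tilt):
    # tool x = along case x at tilt 0, y=-case y, z down ; then lean
    return Ro.from_euler('z',YAW)*Ro.from_euler('y',-np.radians(tilt))*Ro.from_matrix(np.diag([1,-1,-1]))
def diff(p,tilt):
    o=bot.get_obs(); Rc=Ro.from_quat(o['tool_rot'])
    print('t',round(o['clock'],2),'pos',np.round(o['eef_pos']*1000,1),'dcm',np.round((p-o['eef_pos'])*100,2),'rot',np.round(np.degrees((rotg(tilt)*Rc.inv()).as_rotvec()),1),'F',np.round(o['ft_force'],1),'w',round(o['grip_width']*1000,1))
E
python3 - <<'E'
from c import *
p,a,e=goal(-47.9,214.4,0); print(p,a,e); diff(p,0)
for q in((-55,200),(-68,185),(-74,172),(-74,160),(-74,153.5),(-62,153.5)):
    print(q,[np.round(v,3) for v in goal(*q,0)])
print(np.degrees(Ro.from_quat(bot.get_obs()['tool_rot']).as_rotvec()))
E
```

```text
[0.49113213 0.06021464 0.18684302] 0.7525037543251138 30.251628448673706
t 1.2 pos [ 164.8 -472.1  231.3] dcm [32.64 53.23 -4.45] rot [  0.    0.  -15.5] F [-1.1  0.7  0.6] w 85.3
(-55, 200) [array([0.485, 0.06 , 0.175]), np.float64(0.77), np.float64(20.114)]
(-68, 185) [array([0.473, 0.059, 0.163]), np.float64(1.303), np.float64(7.308)]
(-74, 172) [array([0.467, 0.059, 0.152]), np.float64(1.6), np.float64(-1.248)]
(-74, 160) [array([0.467, 0.059, 0.142]), np.float64(1.658), np.float64(-8.758)]
(-74, 153.5) [array([0.467, 0.059, 0.137]), np.float64(-4.558), np.float64(-12.808)]
(-62, 153.5) [array([0.479, 0.059, 0.136]), np.float64(-5.287), np.float64(-11.093)]
[1.77466110e+02 3.00748757e+01 1.43212401e-03]
```

Emit:
move_arm(
  series=[
    [[1,1,4,0,0,-4,1],[2.5,3.5,3,0,0,-4,1],[2.5,4,0,0,0,-4,1],[2.5,4,0,0,0,-3.5,1],[2.5,4,0,0,0,0,1]],
  ],
)

```text
clock: 1.7
eef_pos: [0.2749, -0.3063, 0.3017]
tool_rot: [1.0, 0.021, 0.002, -0.001]
ft_force: [1.3, -0.1, -0.9]
grip_width: 0.0854
```

Emit:
move_arm(
  series=[
    [[2.5,4,0,0,0,0,1],[2.5,4,0,0,0,0,1],[2.5,4,0,0,0,0,1],[2.5,4,0,0,0,0,1],[2.5,4,0,0,0,0,1]],
  ],
)

```text
clock: 2.2
eef_pos: [0.4033, -0.0979, 0.3035]
tool_rot: [1.0, 0.02, 0.004, 0.001]
ft_force: [1.4, -1.2, 0.3]
grip_width: 0.0853
```

Run:
```python
from c import *
p,a,e=goal(-47.9,214.4,0); diff(p,0)
```

```text
t 2.2 pos [403.3 -97.9 303.5] dcm [  8.79  15.81 -11.66] rot [0.1 0.5 1.5] F [ 1.4 -1.2  0.3] w 85.3
```

Emit:
move_arm(
  series=[
    [[2.4,4,0,0,0,0.8,1],[2.4,4,0,0,0,0.7,1],[2.4,4,0,0,0,0,1],[1.2,3,0,0,0,0,1],[0.3,0.8,0,0,0,0,1]],
  ],
)

```text
clock: 2.7
eef_pos: [0.4963, 0.0542, 0.3035]
tool_rot: [0.999, 0.051, 0.006, -0.007]
ft_force: [-0.5, -0.4, 0.2]
grip_width: 0.0854
```

Run:
```python
from c import *
p,a,e=goal(-47.9,214.4,0); diff(p,0)
```

```text
t 2.7 pos [496.3  54.2 303.5] dcm [ -0.52   0.61 -11.67] rot [-0.8  0.6 -2.1] F [-0.5 -0.4  0.2] w 85.4
```

Emit:
move_arm(
  series=[
    [[-0.5,0.6,-2,-0.8,0.6,-2,1],[0,0,-2,0,0,0,1],[0,0,-2,0,0,0,1],[0,0,-1,0,0,0,1],[0,0,0,0,0,0,1]],
  ],
)

```text
clock: 3.2
eef_pos: [0.4917, 0.0438, 0.232]
tool_rot: [0.999, 0.042, 0.0, -0.005]
ft_force: [-0.3, -0.7, 0.6]
grip_width: 0.0854
```

Run:
```python
from c import *
p,a,e=goal(-47.9,214.4,0); diff(p,0)
```

```text
t 3.2 pos [491.7  43.8 232. ] dcm [-0.06  1.64 -4.52] rot [-0.6 -0.  -1.1] F [-0.3 -0.7  0.6] w 85.4
```

Emit:
move_arm(
  series=[
    [[0,1.6,0,0,0,-1,1],[0,0,0,0,0,0,1],[0,0,0,0,0,0,1],[0,0,0,0,0,0,1],[0,0,0,0,0,0,1]],
  ],
)

```text
clock: 3.7
eef_pos: [0.4945, 0.0467, 0.2358]
tool_rot: [0.999, 0.041, 0.003, -0.01]
ft_force: [0.1, 0.0, -0.1]
grip_width: 0.0852
```

```bash
python3 - <<'E'
from c import *
p,a,e=goal(-47.9,214.4,0); diff(p,0); print(bot.get_obs()['joint_pos'],bot.get_obs()['joint_vel'])
for c in('top','scene'):
    r,d=bot.camera(c); save(c+'1.png',r)
E
python3 -c "
import cv2
a=cv2.imread('pics/scene1.png')[100:280,180:420]; b=cv2.imread('pics/top1.png')[120:300,160:400]
cv2.imwrite('pics/c1.png',cv2.resize(cv2.vconcat([a,b]),(800,1200)) if 0 else cv2.resize(cv2.hconcat([a,b]),(800,300)))"
```

```text
t 3.7 pos [494.5  46.7 235.8] dcm [-0.34  1.35 -4.9 ] rot [-1.2  0.3 -1. ] F [ 0.1  0.  -0.1] w 85.2
[ 8.15524622e-02  2.26863730e-01 -1.20975414e-03  1.33620537e+00
  2.05562303e-02  3.14055523e+00] [-0.00030437 -0.00501888  0.0106112   0.00137173  0.00080943 -0.000465  ]
```

View pics/c1.png

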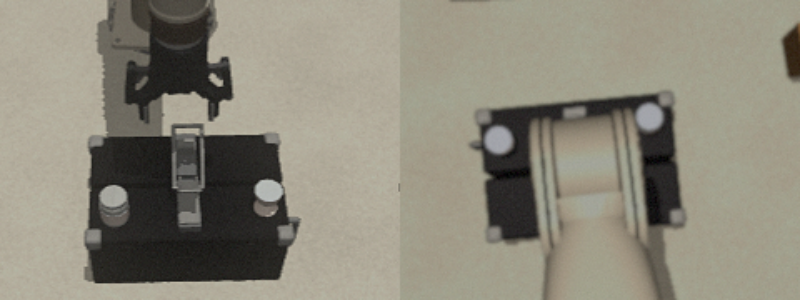

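```bash
sed -i 's/np.diag(\[1,-1,-1\])/np.diag([-1,1,-1])/' c.py
python3 - <<'E'
from c import *
p,a,e=goal(-47.9,214.4,0); diff(p,0)
E
```

```text
t 3.8 pos [494.4  46.7 235.7] dcm [-0.33  1.35 -4.88] rot [ -0.4  -1.9 179. ] F [ 0.5 -0.4 -0.9] w 85.2
```

Emit:
move_arm(
  series=[
    [[0,0,1,0,0,8.5,1],[0,0,0,0,0,8.5,1],[0,0,0,0,0,8.5,1],[0,0,0,0,0,8.5,1],[0,0,0,0,0,8.5,1]],
  ],
)

```text
clock: 4.3
eef_pos: [0.4943, 0.047, 0.2464]
tool_rot: [0.914, 0.407, -0.001, -0.01]
ft_force: [0.0, -0.5, -1.0]
grip_width: 0.0856
```

Emit:
move_arm(
  series=[
    [[0,0,0,0,0,8.5,1],[0,0,0,0,0,8.5,1],[0,0,0,0,0,8.5,1],[0,0,0,0,0,8.5,1],[0,0,0,0,0,8.5,1]],
  ],
)

```text
clock: 4.8
eef_pos: [0.4944, 0.0472, 0.2464]
tool_rot: [0.701, 0.713, -0.005, -0.009]
ft_force: [-0.3, 0.6, 0.2]
grip_width: 0.0853
```

Emit:
move_arm(
  series=[
    [[0,0,0,0,0,8.5,1],[0,0,0,0,0,8.5,1],[0,0,0,0,0,8.5,1],[0,0,0,0,0,8.5,1],[0,0,0,0,0,8.5,1]],
  ],
)

```text
clock: 5.3
eef_pos: [0.4944, 0.0475, 0.2464]
tool_rot: [0.391, 0.92, -0.008, -0.007]
ft_force: [0.1, 0.3, -1.7]
grip_width: 0.0856
```

Emit:
move_arm(
  series=[
    [[0,0,0,0,0,8.5,1],[0,0,0,0,0,8.5,1],[0,0,0,0,0,8.5,1],[0,0,0,0,0,8.5,1],[0,0,0,0,0,8.5,1]],
  ],
)

```text
clock: 5.8
eef_pos: [0.4944, 0.048, 0.2463]
tool_rot: [0.027, 1.0, -0.01, -0.004]
ft_force: [0.4, 1.0, -0.1]
grip_width: 0.0854
```

Run:
```python
from c import *
p,a,e=goal(-47.9,214.4,0); diff(p,0)
```

```text
t 5.8 pos [494.4  48.  246.3] dcm [-0.33  1.22 -5.95] rot [ 1.2 -0.4  6.9] F [ 0.4  1.  -0.1] w 85.4
```

Emit:
move_arm(
  series=[
    [[-0.3,1.2,0,1.2,-0.4,6.9,1],[0,0,-1,0,0,0,1],[0,0,-1,0,0,0,1],[0,0,-1,0,0,0,1],[0,0,0,0,0,0,1]],
  ],
)

```text
clock: 6.3
eef_pos: [0.4911, 0.0597, 0.2131]
tool_rot: [-0.033, 0.999, -0.0, -0.0]
ft_force: [-0.6, -0.9, 0.1]
grip_width: 0.0856
```

Run:
```python
from c import *
p,a,e=goal(-47.9,214.4,0); diff(p,0)
```

```text
t 6.3 pos [491.1  59.7 213.1] dcm [ 0.01  0.06 -2.63] rot [ 0.  -0.  -0.1] F [-0.6 -0.9  0.1] w 85.6
```

Precise now. Descend and look at the straddle before closing.

Emit:
move_arm(
  series=[
    [[0,0.05,-1,0,0,0,1],[0,0,-1,0,0,0,1],[0,0,-0.5,0,0,0,1],[0,0,0,0,0,0,0.75],[0,0,0,0,0,0,0.75]],
  ],
)

```text
clock: 6.8
eef_pos: [0.4907, 0.0596, 0.1847]
tool_rot: [-0.032, 0.999, -0.001, -0.002]
ft_force: [-0.0, 0.5, -0.4]
grip_width: 0.064
```

Run:
```python
from c import *
p,a,e=goal(-47.9,214.4,0); diff(p,0)
r,d=bot.camera('scene'); cv2.imwrite('pics/s2.png',cv2.resize(r[130:250,220:380,::-1],(800,600),interpolation=cv2.INTER_CUBIC))
```

```text
t 6.8 pos [490.7  59.6 184.7] dcm [0.05 0.06 0.22] rot [ 0.1 -0.2  0.1] F [-0.   0.5 -0.4] w 64.0
```

View pics/s2.png

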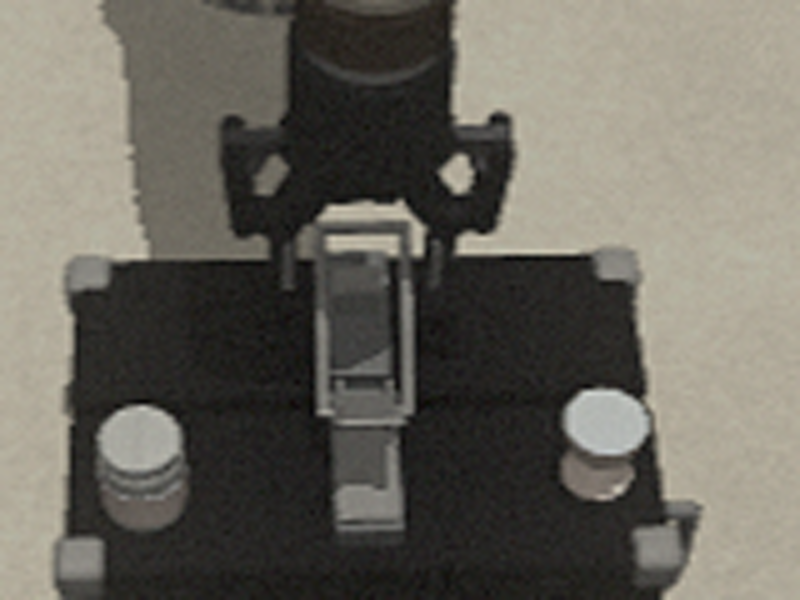

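The fingers (at about 288 and 437 px in the crop) straddle the loop's sides (320 and 408), so I can close.

Emit:
move_arm(
  series=[
    [[0,0.05,0,0,0,0,0.5],[0,0,0,0,0,0,0.3],[0,0,0,0,0,0,0.3],[0,0,0,0,0,0,0.3],[0,0,0,0,0,0,0.3]],
  ],
)

```text
clock: 7.35
eef_pos: [0.4913, 0.0604, 0.1856]
tool_rot: [-0.032, 0.999, -0.001, -0.001]
ft_force: [0.5, 1.1, -1.6]
grip_width: 0.0459
```

Run:
```python
from c import *
p,a,e=goal(-47.9,214.4,0); diff(p,0)
for q,t in(((-52,207),5),((-58,198),12),((-66,189),20),((-74,180),25),((-75,172),29),((-75,160),36),((-75,153),40)):
    p,a,e=goal(*q,t); print(q,t,np.round(p*1000,1),round(a,2),round(e,1))
```

```text
t 7.35 pos [491.3  60.4 185.6] dcm [-0.01 -0.02  0.12] rot [ 0.1 -0.1  0.1] F [ 0.5  1.1 -1.6] w 45.9
(-52, 207) 5 [489.4  60.1 180.8] 0.76 24.9
(-58, 198) 12 [486.5  59.9 173.9] 0.9 17.7
(-66, 189) 20 [481.7  59.6 167.6] 1.23 10.1
(-74, 180) 25 [475.5  59.2 160.9] 1.61 3.8
(-75, 172) 29 [475.8  59.2 154.8] 1.66 -1.2
(-75, 160) 36 [477.7  59.3 146.1] 1.71 -8.7
(-75, 153) 40 [478.6  59.4 141.1] -4.5 -13.0
```

Emit:
move_arm(
  series=[
    [[-0.2,0,-0.5,0.3,-5,0,0.3],[-0.3,0,-0.7,0.4,-7,0,0.3],[-0.25,0,-0.3,0.3,-4,0,0.3],[-0.25,0,-0.3,0.3,-4,0,0.3],[0,0,0,0,0,0,0.3]],
  ],
)

```text
clock: 7.85
eef_pos: [0.4814, 0.0598, 0.1654]
tool_rot: [-0.031, 0.983, 0.005, 0.179]
ft_force: [-2.2, -0.9, 1.1]
grip_width: 0.0461
```

Run:
```python
from c import *
p,a,e=goal(-66,189,20); diff(p,20)
r,d=bot.camera('scene'); cv2.imwrite('pics/s3.png',cv2.resize(r[130:250,220:380,::-1],(800,600),interpolation=cv2.INTER_CUBIC))
P=cloud('scene',d)[d>0]; C=tocase(P)*1000
x,y,z=C.T
m=(z>163)&(x>22)&(x<90)&(abs(y)<12); p=np.polyfit(x[m],z[m],1); print(' handle fit',p,np.degrees(np.arctan(p[0])),m.sum())
m=(z>165)&(z<250)&(x<20)&(x>-25)&(abs(y)<24)&(abs(y)>12);p=np.polyfit(x[m],z[m],1); print(' side fit',p,np.degrees(np.arctan(p[0])),m.sum())
```

```text
t 7.85 pos [481.4  59.8 165.4] dcm [ 0.03 -0.02  0.21] rot [0.  0.6 0.2] F [-2.2 -0.9  1.1] w 46.1
 handle fit [ 3.54595831 90.87990204] 74.25095302971737 103
 side fit [-1.49789395e-01  1.79350917e+02] -8.518963968286162 74
```

View pics/s3.png

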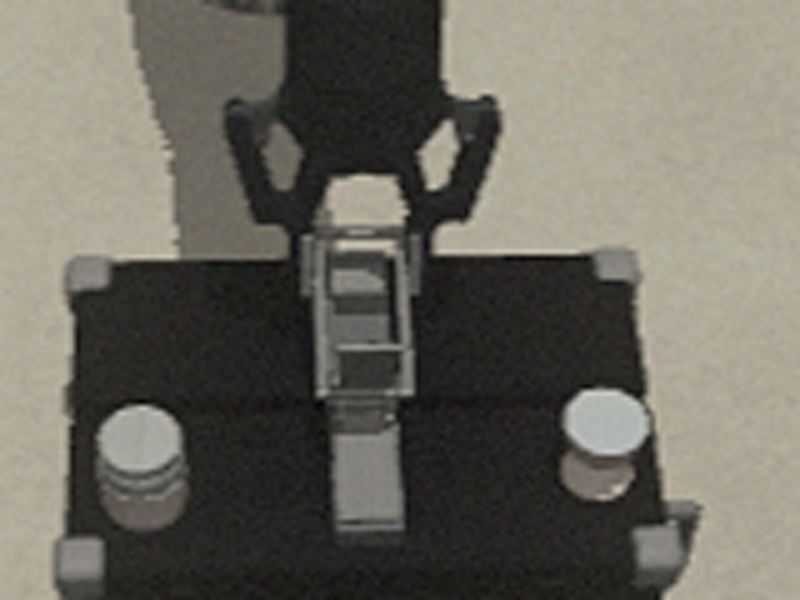

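Emit:
move_arm(
  series=[
    [[-0.3,0,-0.2,0.2,-3,0,0.3],[-0.35,0,-0.2,0.1,-2,0,0.3],[0,0,-0.3,0.1,-2,0,0.3],[0,0,-0.3,0.1,-2,0,0.3],[0,0,0,0,0,0,0.3]],
  ],
)

```text
clock: 8.4
eef_pos: [0.4783, 0.0596, 0.157]
tool_rot: [-0.03, 0.967, 0.006, 0.253]
ft_force: [-3.7, -0.5, 0.6]
grip_width: 0.0457
```

```bash
cat > look.py <<'E'
from c import *
import sys
r,d=bot.camera('scene'); cv2.imwrite('pics/%s.png'%sys.argv[1],cv2.resize(r[130:250,220:380,::-1],(800,600),interpolation=cv2.INTER_CUBIC))
P=cloud('scene',d)[d>0]; C=tocase(P)*1000
x,y,z=C.T
m=(z>163)&(x>15)&(x<90)&(abs(y)<12); p=np.polyfit(z[m],x[m],1); print(' handle angle',np.arctan2(1,p[0]),m.sum())
m=(z>160)&(z<250)&(x<10)&(x>-25)&(abs(y)<24)&(abs(y)>17);p=np.polyfit(x[m],z[m],1); al=-np.arctan(p[0]);print(' side fit',p,np.degrees(al),m.sum(), 'topz at x=-62:',np.polyval(p,-62))
m=(z>148)&(z<250)&(x<-55)&(x>-95)&(abs(y)<11); Q=C[m]; print(Q[np.argsort(Q[:,0])][::2].round().astype(int)[:,[0,2]].tolist())
E
python3 - <<'E'
from c import *
p,a,e=goal(-75,172,29); diff(p,29)
E
python3 look.py s4
```

```text
t 8.4 pos [478.3  59.6 157. ] dcm [-0.25 -0.04 -0.22] rot [0.2 0.3 0.2] F [-3.7 -0.5  0.6] w 45.7
 handle angle 1.5818461346804553 157
 side fit [-4.83066534e-02  1.77050680e+02] 2.7656174773645943 53 topz at x=-62: 180.04569229443618
[[-92, 249], [-87, 248], [-86, 245], [-85, 246], [-84, 243], [-84, 240], [-84, 244], [-84, 244], [-83, 240], [-83, 238], [-83, 238], [-82, 242], [-82, 239], [-81, 250], [-81, 247], [-81, 243], [-81, 236], [-80, 244], [-80, 237], [-80, 233], [-80, 237], [-80, 241], [-79, 234], [-79, 234], [-79, 235], [-79, 228], [-78, 235], [-78, 250], [-78, 240], [-77, 226], [-77, 226], [-77, 230], [-77, 226], [-77, 226], [-76, 234], [-76, 224], [-76, 227], [-76, 227], [-75, 231], [-75, 250], [-74, 232], [-73, 177], [-72, 231], [-70, 180], [-70, 177], [-70, 181], [-70, 177], [-69, 177], [-69, 178], [-69, 158], [-68, 159], [-66, 161], [-66, 162], [-66, 161], [-65, 159], [-64, 160], [-62, 162], [-62, 163], [-60, 160], [-59, 162], [-59, 162], [-58, 163], [-58, 163], [-57, 156], [-57, 160]]
```

View pics/s4.png

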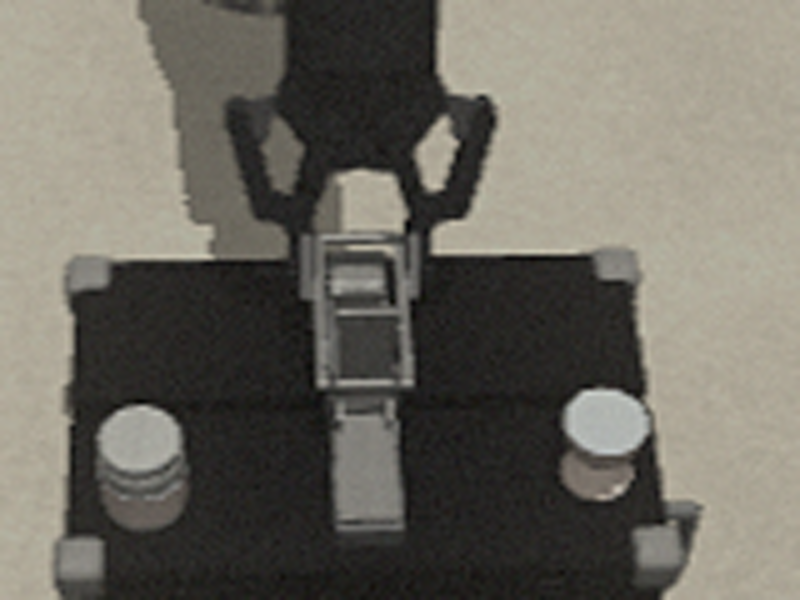

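Emit:
move_arm(
  series=[
    [[-0.4,0,0,0,0,0,0.3],[-0.3,0,0,0,0,0,0.3],[-0.1,0,-0.2,0.1,-2,0,0.3],[0,0,0,0,0,0,0.3],[0,0,0,0,0,0,0.3]],
  ],
)

```text
clock: 8.95
eef_pos: [0.4726, 0.0592, 0.1561]
tool_rot: [-0.03, 0.963, 0.005, 0.268]
ft_force: [2.5, -0.8, -2.6]
grip_width: 0.0461
```

```bash
python3 - <<'E'
from c import *
p,a,e=goal(-77,168,31); print(a,e);diff(p,31)
for q,t in(((-77,160),35),((-77,152),38)):
    p,a,e=goal(*q,t); print(q,t,np.round(p*1000,1),round(a,2),round(e,1))
E
python3 look.py s5
```

```text
1.776285861421635 -3.5221837882151994
t 8.95 pos [472.6  59.2 156.1] dcm [ 0.18 -0.01 -0.44] rot [0.3 0.1 0.3] F [ 2.5 -0.8 -2.6] w 46.1
(-77, 160) 35 [475.4  59.2 145.8] 1.82 -8.4
(-77, 152) 38 [476.   59.2 139.7] -4.38 -13.3
 handle angle 1.5334332419877568 10
 side fit [-7.66452291e-03  1.76399805e+02] 0.4391362160754314 57 topz at x=-62: 176.87500581840914
[[-95, 247], [-94, 243], [-93, 245], [-92, 242], [-92, 246], [-92, 246], [-91, 243], [-91, 236], [-91, 243], [-91, 240], [-91, 237], [-90, 241], [-89, 238], [-89, 238], [-89, 242], [-89, 242], [-88, 236], [-88, 239], [-88, 232], [-87, 233], [-87, 248], [-87, 230], [-86, 234], [-86, 245], [-86, 220], [-86, 227], [-86, 238], [-86, 224], [-85, 224], [-85, 228], [-85, 232], [-84, 225], [-84, 229], [-84, 233], [-84, 230], [-83, 234], [-83, 234], [-83, 245], [-82, 227], [-82, 232], [-81, 176], [-80, 176], [-80, 227], [-79, 178], [-78, 179], [-78, 176], [-77, 177], [-76, 177], [-76, 178], [-73, 181], [-68, 158], [-68, 159], [-67, 160], [-67, 160], [-66, 158], [-64, 164], [-63, 161], [-62, 162]]
```

Emit:
move_arm(
  series=[
    [[0.05,0,-0.3,0.1,-2,0,0.3],[0.05,0,-0.3,0.1,-2,0,0.3],[0.05,0,-0.3,0.1,-1.5,0,0.3],[0,0,0,0,0,0,0.3],[0,0,0,0,0,0,0.3]],
  ],
)

```text
clock: 9.5
eef_pos: [0.475, 0.0594, 0.1485]
tool_rot: [-0.029, 0.949, 0.007, 0.314]
ft_force: [-2.3, -1.2, 0.4]
grip_width: 0.0461
```

```bash
python3 - <<'E'
from c import *
p,a,e=goal(-77,160,35); print(a,e);diff(p,35)
E
python3 look.py s6
```

```text
1.8229645010417266 -8.440594746008523
t 9.5 pos [475.   59.4 148.5] dcm [ 0.04 -0.02 -0.27] rot [0.2 1.7 0.4] F [-2.3 -1.2  0.4] w 46.1
 handle angle 1.7348064941343084 15
 side fit [1.04509661e-01 1.74490476e+02] -5.966303522885355 50 topz at x=-62: 168.01087672611936
[[-95, 236], [-94, 225], [-94, 229], [-94, 219], [-94, 219], [-93, 227], [-93, 220], [-92, 224], [-92, 228], [-92, 224], [-92, 236], [-92, 217], [-91, 222], [-91, 218], [-91, 222], [-90, 215], [-90, 237], [-89, 216], [-89, 213], [-89, 217], [-88, 218], [-88, 222], [-87, 215], [-87, 215], [-86, 223], [-85, 216], [-79, 166], [-79, 166], [-78, 167], [-78, 164], [-77, 169], [-76, 169], [-76, 166], [-74, 168], [-73, 169], [-68, 159], [-67, 160], [-65, 158], [-65, 162], [-64, 159], [-64, 164], [-64, 160], [-62, 162]]
```

View pics/s6.png

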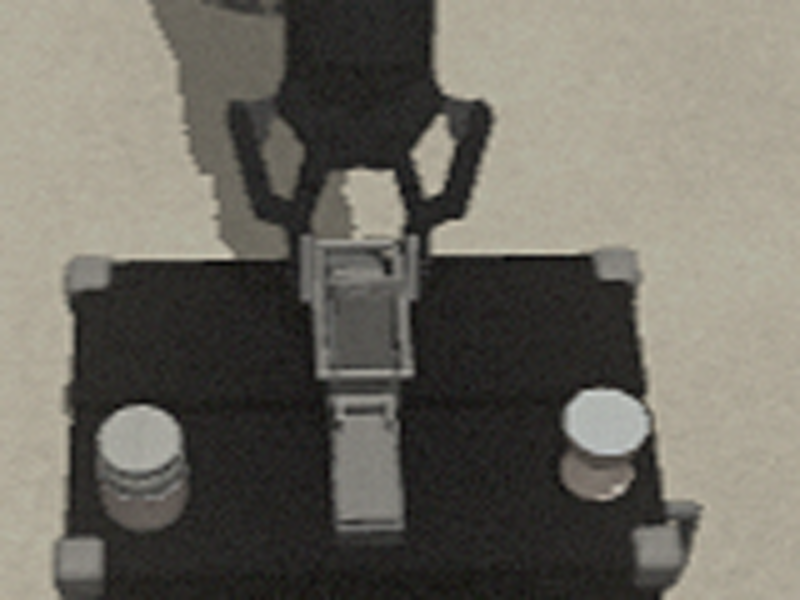

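Emit:
move_arm(
  series=[
    [[0,0,-0.3,0,0,0,0.3],[0,0,-0.3,0,0,0,0.3],[0,0,-0.2,0,0,0,0.3],[0,0,0,0,0,0,0.3],[0,0,0,0,0,0,0.3]],
  ],
)

```text
clock: 10.05
eef_pos: [0.481, 0.0599, 0.1468]
tool_rot: [-0.028, 0.947, 0.007, 0.32]
ft_force: [-3.0, -2.1, 1.6]
grip_width: 0.046
```

```bash
python3 - <<'E'
from c import *
p,a,e=goal(-77,154,37); print(a,e);diff(p,37)
E
python3 look.py s7
```

```text
-4.400553290544028 -12.069132038359628
t 10.05 pos [481.   59.9 146.8] dcm [-0.52 -0.07 -0.57] rot [0.2 0.4 0.5] F [-3.  -2.1  1.6] w 46.0
 handle angle 1.6029292211176929 140
 side fit [1.60151049e-01 1.74047692e+02] -9.09871516890442 47 topz at x=-62: 164.11832665023917
[[-95, 228], [-94, 236], [-94, 233], [-94, 233], [-94, 226], [-93, 227], [-93, 242], [-92, 238], [-92, 228], [-91, 243], [-91, 229], [-91, 237], [-90, 222], [-90, 226], [-90, 223], [-90, 227], [-89, 220], [-89, 238], [-89, 224], [-89, 221], [-88, 229], [-88, 225], [-88, 222], [-87, 233], [-87, 222], [-87, 219], [-87, 226], [-86, 219], [-86, 220], [-85, 213], [-85, 221], [-85, 214], [-85, 210], [-84, 218], [-84, 218], [-84, 215], [-83, 234], [-83, 219], [-83, 219], [-83, 212], [-82, 213], [-81, 214], [-74, 164], [-73, 166], [-72, 166], [-72, 163], [-71, 159], [-70, 164], [-70, 161], [-69, 169], [-69, 162], [-69, 166], [-69, 166], [-68, 163], [-68, 160], [-67, 168], [-66, 157], [-66, 157], [-65, 162], [-64, 160], [-64, 160], [-62, 162], [-61, 160], [-60, 161], [-60, 161], [-59, 162], [-57, 160], [-57, 160], [-56, 162], [-55, 162]]
```

View pics/s7.png

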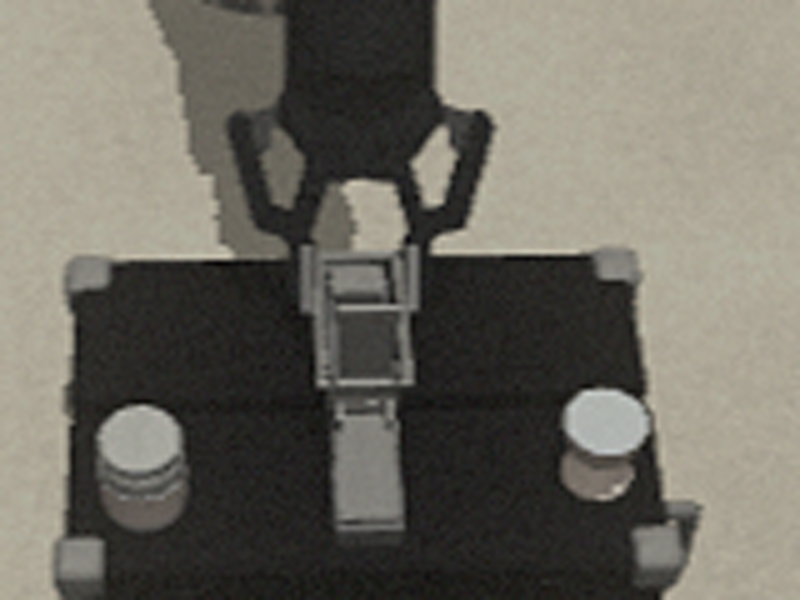

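Run:
```python
from c import *
print(bot.get_obs()['joint_pos'].round(3), bot.get_obs()['tau'].round(1))
```

```text
[ 0.168 -0.102 -0.858  0.165 -0.071  0.085] [  0.5 -17.7  23.6  -4.5  -0.1  -0. ]
```

Emit:
move_arm(
  series=[
    [[-0.3,0,0.1,0,0,0,0.3],[-0.3,0,0.1,0,0,0,0.3],[0,0,0,0,0,0,0.3],[0,0,0,0,0,0,0.3],[0,0,0,0,0,0,0.3]],
  ],
)

```text
clock: 10.6
eef_pos: [0.4756, 0.0596, 0.1489]
tool_rot: [-0.028, 0.947, 0.006, 0.32]
ft_force: [2.7, -0.8, -2.4]
grip_width: 0.046
```

Run:
```python
from c import *
p,a,e=goal(-77,154,37);diff(p,37); print(bot.get_obs()['joint_pos'].round(3), bot.get_obs()['joint_vel'].round(3))
```

```text
t 10.6 pos [475.6  59.6 148.9] dcm [ 0.02 -0.04 -0.77] rot [0.3 0.4 0.5] F [ 2.7 -0.8 -2.4] w 46.0
[ 0.172 -0.119 -0.865  0.176 -0.074  0.088] [ 0.    -0.    -0.001 -0.001  0.    -0.001]
```

Emit:
move_arm(
  series=[
    [[0,0,-0.2,0,0,0,0.3],[0,0,0,0,0,0,0.3],[0,0,0,0,0,0,0.3],[0,0,0,0,0,0,0.3],[0,0,0,0,0,0,0.3]],
  ],
)

```text
clock: 11.1
eef_pos: [0.4756, 0.0596, 0.1472]
tool_rot: [-0.028, 0.947, 0.006, 0.321]
ft_force: [-0.1, -2.8, 0.6]
grip_width: 0.0459
```

Run:
```python
from c import *
p,a,e=goal(-77,154,37);diff(p,37); print(bot.get_obs()['joint_pos'].round(3), bot.get_obs()['joint_vel'].round(3))
```

```text
t 11.1 pos [475.6  59.6 147.2] dcm [ 0.02 -0.04 -0.6 ] rot [0.3 0.5 0.5] F [-0.1 -2.8  0.6] w 45.9
[ 0.172 -0.115 -0.869  0.168 -0.074  0.088] [-0.001 -0.001 -0.001 -0.001  0.     0.002]
```

Fine here. Continue gently.

Emit:
move_arm(
  series=[
    [[0,0,-0.2,0,0,0,0.3],[0,0,0,0,0,0,0.3],[0,0,0,0,0,0,0.3],[0,0,0,0,0,0,0.3],[0,0,0,0,0,0,0.3]],
  ],
)

```text
clock: 11.6
eef_pos: [0.4759, 0.0596, 0.1459]
tool_rot: [-0.028, 0.946, 0.007, 0.322]
ft_force: [-2.4, -2.1, 2.2]
grip_width: 0.046
```

```bash
python3 - <<'E'
from c import *
p,a,e=goal(-77,154,37);diff(p,37); print(bot.get_obs()['joint_pos'].round(3), bot.get_obs()['joint_vel'].round(3))
E
python3 look.py s8|head -2
```

```text
t 11.6 pos [475.9  59.6 145.9] dcm [-0.01 -0.04 -0.47] rot [0.3 0.6 0.5] F [-2.4 -2.1  2.2] w 46.0
[ 0.172 -0.112 -0.872  0.159 -0.074  0.088] [-0.001 -0.001 -0.     0.002  0.001 -0.001]
 handle angle 1.6562907855100024 17
 side fit [1.21145204e-01 1.73957358e+02] -6.907448556229059 51 topz at x=-62: 166.44635538980995
```

Emit:
move_arm(
  series=[
    [[0,0,-0.2,0.1,-2,0,0.3],[0,0,0,0,0,0,0.3],[0,0,-0.2,0.1,-2,0,0.3],[0,0,0,0,0,0,0.3],[0,0,0,0,0,0,0.3]],
  ],
)

```text
clock: 12.15
eef_pos: [0.4762, 0.0596, 0.1417]
tool_rot: [-0.027, 0.935, 0.007, 0.354]
ft_force: [-1.8, -2.3, 1.4]
grip_width: 0.0461
```

```bash
python3 - <<'E'
from c import *
p,a,e=goal(-77,154,41);diff(p,41); print(bot.get_obs()['joint_pos'].round(3), bot.get_obs()['joint_vel'].round(3))
E
python3 look.py s9
```

```text
t 12.15 pos [476.2  59.6 141.7] dcm [ 0.07 -0.03  0.03] rot [0.3 0.5 0.5] F [-1.8 -2.3  1.4] w 46.1
[ 0.179 -0.111 -0.95   0.012 -0.085  0.088] [ 0.002  0.002 -0.001  0.     0.002  0.   ]
 handle angle 1.8551919526350615 10
 side fit [  0.22293482 173.5935854 ] -12.567709104061214 46 topz at x=-62: 159.77162680339475
[[-95, 206], [-95, 206], [-94, 207], [-94, 207], [-93, 208], [-93, 212], [-93, 205], [-92, 202], [-92, 209], [-92, 206], [-91, 206], [-87, 207], [-81, 156], [-80, 157], [-79, 158], [-78, 160], [-77, 156], [-77, 157], [-77, 161], [-76, 154], [-76, 154], [-74, 160], [-74, 161], [-68, 158], [-68, 159], [-68, 159], [-65, 162]]
```

View pics/s9.png

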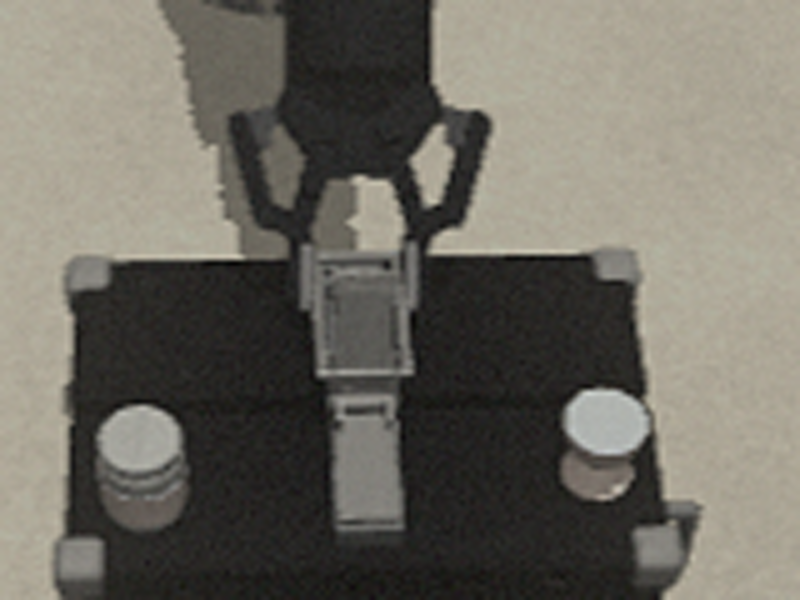

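Emit:
move_arm(
  series=[
    [[0,0,-0.15,0,-1,0,0.3],[0,0,0,0,0,0,0.3],[0.2,0.01,0,0,0,0,0.3],[0.2,0.01,0,0,0,0,0.3],[0,0,0,0,0,0,0.3]],
  ],
)

```text
clock: 12.7
eef_pos: [0.4803, 0.0599, 0.1405]
tool_rot: [-0.027, 0.932, 0.007, 0.36]
ft_force: [-4.0, -2.8, 3.0]
grip_width: 0.0461
```

```bash
python3 - <<'E'
from c import *
p,a,e=goal(-73,153,42);diff(p,42)
E
python3 look.py s10
```

```text
t 12.7 pos [480.3  59.9 140.5] dcm [ 0.08 -0.04  0.1 ] rot [0.4 0.3 0.5] F [-4.  -2.8  3. ] w 46.1
 handle angle 1.4480029861547756 25
 side fit [  0.21107338 172.48501525] -11.918668788536113 46 topz at x=-62: 159.39846584375644
[[-95, 210], [-95, 225], [-95, 210], [-95, 214], [-94, 207], [-94, 211], [-93, 212], [-93, 223], [-93, 212], [-92, 205], [-92, 206], [-91, 207], [-91, 207], [-91, 207], [-90, 204], [-89, 209], [-89, 209], [-89, 202], [-88, 202], [-88, 207], [-87, 203], [-87, 204], [-77, 153], [-74, 156], [-74, 157], [-73, 157], [-72, 159], [-69, 159], [-68, 159], [-67, 160], [-66, 162], [-65, 162], [-64, 156], [-64, 160], [-63, 161], [-62, 162], [-61, 159], [-60, 160], [-59, 162], [-59, 158], [-59, 162], [-58, 159], [-56, 161]]
```

Emit:
move_arm(
  series=[
    [[0.2,0.01,0,0,0,0,0.3],[0.2,0.01,0,0,0,0,0.3],[0.1,0.01,0,0,0,0,0.3],[0,0,0,0,0,0,0.3],[0,0,0,0,0,0,0.3]],
  ],
)

```text
clock: 13.25
eef_pos: [0.4854, 0.0602, 0.1407]
tool_rot: [-0.027, 0.933, 0.007, 0.36]
ft_force: [-2.7, -2.3, 2.0]
grip_width: 0.0464
```

```bash
python3 - <<'E'
from c import *
p,a,e=goal(-68,153,42);diff(p,42)
E
python3 look.py s11
```

```text
t 13.25 pos [485.4  60.2 140.7] dcm [ 0.06 -0.03  0.08] rot [0.3 0.2 0.6] F [-2.7 -2.3  2. ] w 46.4
 handle angle 1.5271160656180978 156
 side fit [  0.20723185 171.23828592] -11.707790433677744 41 topz at x=-62: 158.38991132353937
[[-95, 217], [-94, 229], [-94, 218], [-94, 215], [-93, 216], [-92, 209], [-92, 228], [-91, 214], [-91, 218], [-91, 211], [-90, 211], [-90, 208], [-90, 223], [-89, 227], [-89, 205], [-89, 209], [-89, 213], [-88, 210], [-88, 206], [-88, 207], [-87, 223], [-87, 212], [-86, 208], [-86, 212], [-85, 209], [-85, 202], [-85, 202], [-84, 207], [-84, 204], [-83, 208], [-83, 201], [-83, 205], [-82, 202], [-69, 158], [-66, 161], [-66, 161], [-65, 162], [-65, 159], [-64, 160], [-62, 162], [-62, 162], [-61, 159], [-61, 159], [-60, 161], [-60, 161], [-59, 162], [-57, 160], [-56, 161]]
```

View pics/s11.png

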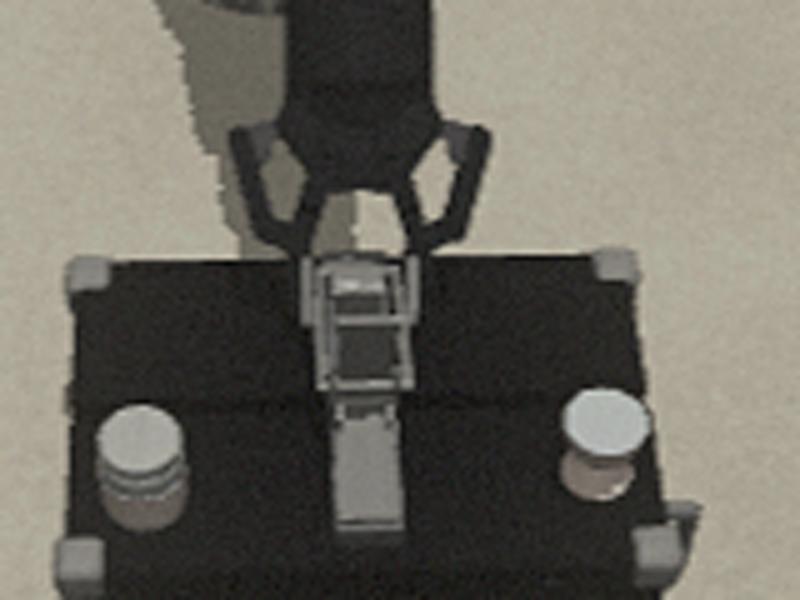

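The crossbar is slipping under the lip (crop row ~260), so I'll keep drawing it in gently.

Emit:
move_arm(
  series=[
    [[0.1,0.01,0,0,0,0,0.3],[0.1,0.01,0,0,0,0,0.3],[0.1,0.01,0,0,0,0,0.3],[0,0,0,0,0,0,0.3],[0,0,0,0,0,0,0.3]],
  ],
)

```text
clock: 13.8
eef_pos: [0.488, 0.0604, 0.14]
tool_rot: [-0.027, 0.933, 0.007, 0.359]
ft_force: [-3.1, -2.1, 1.3]
grip_width: 0.0461
```

Emit:
move_arm(
  series=[
    [[0.1,0.01,0,0,0,0,0.3],[0.05,0,0,0,0,0,0.3],[0.05,0,0,0,0,0,0.3],[0,0,0,0,0,0,0.3],[0,0,0,0,0,0,0.3]],
  ],
)

```text
clock: 14.3
eef_pos: [0.4903, 0.0605, 0.1399]
tool_rot: [-0.027, 0.933, 0.007, 0.359]
ft_force: [-1.8, -1.5, 1.9]
grip_width: 0.0458
```

```bash
python3 - <<'E'
from c import *
p,a,e=goal(-63,153,42);diff(p,42)
E
python3 look.py s12
```

```text
t 14.3 pos [490.3  60.5 139.9] dcm [ 0.09 -0.03  0.14] rot [0.4 0.1 0.5] F [-1.8 -1.5  1.9] w 45.8
 handle angle 1.250748418948639 97
 side fit [  0.23099314 169.34171858] -13.006796501727257 39 topz at x=-62: 155.02014400288053
[[-95, 221], [-94, 215], [-93, 223], [-93, 219], [-92, 224], [-92, 217], [-91, 221], [-91, 225], [-91, 218], [-91, 215], [-90, 215], [-90, 215], [-90, 212], [-89, 223], [-89, 216], [-89, 209], [-88, 214], [-88, 214], [-88, 225], [-88, 229], [-87, 211], [-87, 211], [-87, 226], [-87, 208], [-86, 212], [-86, 209], [-86, 209], [-85, 217], [-85, 214], [-84, 203], [-84, 211], [-83, 208], [-83, 211], [-83, 208], [-83, 213], [-81, 206], [-81, 203], [-81, 210], [-81, 207], [-81, 207], [-80, 203], [-80, 208], [-79, 205], [-79, 205], [-78, 202], [-77, 203], [-77, 204], [-70, 157], [-67, 160], [-67, 160], [-67, 160], [-66, 158], [-64, 160], [-64, 161], [-63, 161], [-62, 162], [-61, 160], [-60, 160], [-60, 157], [-59, 162], [-59, 158], [-58, 159], [-56, 161]]
```

View pics/s12.png

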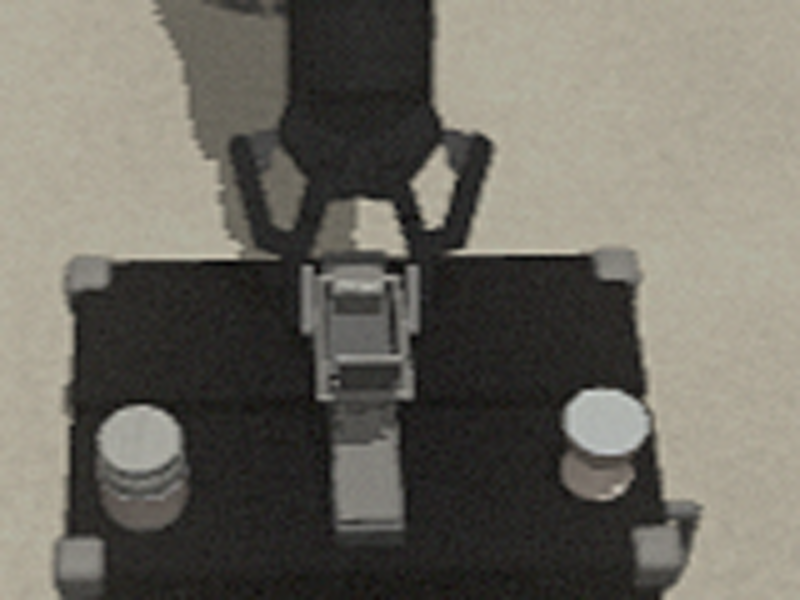

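Emit:
move_arm(
  series=[
    [[0.1,0,0,0,0,0,0.3],[0,0,0,0,0,0,0.3],[0.05,0,0,0,0,0,0.3],[0,0,0,0,0,0,0.3],[0,0,0,0,0,0,0.3]],
  ],
)

```text
clock: 14.85
eef_pos: [0.4916, 0.0606, 0.1395]
tool_rot: [-0.027, 0.933, 0.007, 0.359]
ft_force: [-2.8, -2.0, 1.6]
grip_width: 0.0461
```

```bash
python3 - <<'E'
from c import *
p,a,e=goal(-62,153,42);print(a+6.283);diff(p,42)
E
python3 look.py s13|head -2
```

```text
1.0030665070678362
t 14.85 pos [491.6  60.6 139.5] dcm [ 0.06 -0.03  0.16] rot [0.4 0.1 0.5] F [-2.8 -2.   1.6] w 46.1
 handle angle 1.1521157692418478 69
 side fit [  0.19734014 168.18616344] -11.163320665799784 45 topz at x=-62: 155.95107461914483
```

Emit:
move_arm(
  series=[
    [[0.08,0,0,0,0,0,0.3],[0,0,0,0,0,0,0.3],[0,0,0,0,0,0,0.3],[0,0,0,0,0,0,0.3],[0,0,0,0,0,0,0.3]],
  ],
)

```text
clock: 15.4
eef_pos: [0.4922, 0.0606, 0.1392]
tool_rot: [-0.027, 0.933, 0.007, 0.358]
ft_force: [-2.1, -1.5, 0.3]
grip_width: 0.046
```

```bash
python3 - <<'E'
from c import *
p,a,e=goal(-61,153,42);print(a+6.283);diff(p,42)
E
python3 look.py s14|head -2
```

```text
0.9246418209163174
t 15.4 pos [492.2  60.6 139.2] dcm [ 0.1  -0.03  0.18] rot [0.4 0.  0.5] F [-2.1 -1.5  0.3] w 46.0
 handle angle 1.1380878500736182 69
 side fit [  0.18657966 167.61934949] -10.56870587943435 44 topz at x=-62: 156.05141079479978
```

Emit:
move_arm(
  series=[
    [[0.1,0,0,0,0,0,0.3],[0,0,0,0,0,0,0.3],[0,0,0,0,0,0,0.3],[0,0,0,0,0,0,0.3],[0,0,0,0,0,0,0.3]],
  ],
)

```text
clock: 15.95
eef_pos: [0.4929, 0.0606, 0.1388]
tool_rot: [-0.028, 0.933, 0.007, 0.358]
ft_force: [-1.8, -1.7, 0.4]
grip_width: 0.0457
```

```bash
python3 - <<'E'
from c import *
p,a,e=goal(-61,153,42);print(a+6.283);diff(p,42)
E
python3 look.py s15|head -2
```

```text
0.9246418209163174
t 15.95 pos [492.9  60.6 138.8] dcm [ 0.03 -0.03  0.22] rot [ 0.4 -0.   0.5] F [-1.8 -1.7  0.4] w 45.7
 handle angle 1.082392712131525 57
 side fit [  0.19244622 166.98206997] -10.893180987109552 47 topz at x=-62: 155.0504041761099
```

Emit:
move_arm(
  series=[
    [[0,0,0,0,0,0,0.8],[0,0,0,0,0,0,1],[0,0,0,0,0,0,1],[-0.7,0,0.8,0,0,0,1],[-1.4,-0.1,1.6,0,0,0,1]],
  ],
)

```text
clock: 16.5
eef_pos: [0.4732, 0.0605, 0.1628]
tool_rot: [-0.028, 0.933, 0.008, 0.358]
ft_force: [-0.6, 0.4, 1.0]
grip_width: 0.0855
```

Emit:
move_arm(
  series=[
    [[-1.4,-0.1,1.8,0,0,0,1],[-1.4,0,2,0,5,0,1],[0,0,3,0,8,0,0.5],[0,0,2,0,8,0,0],[0,0,0,0,0,0,0]],
  ],
)

```text
clock: 17.0
eef_pos: [0.4432, 0.06, 0.2418]
tool_rot: [-0.028, 0.978, 0.012, 0.204]
ft_force: [0.9, 0.3, 0.6]
grip_width: 0.0439
```

```bash
python3 - <<'E'
from c import *
diff(tow([.06,0,.25]),25)
for c in('scene','top'):
    print([(np.round(tocase(np.array(x['at']))*1000,1).tolist(),round(x['confidence'],2)) for x in bot.find_in(c,'crossbar')][:2] if c=='x' else '')
E
python3 look.py s16
```

```text
t 17.0 pos [443.2  60.  241.8] dcm [14.27  0.64  0.82] rot [-0.6 -1.4  0.3] F [0.9 0.3 0.6] w 43.9


 handle angle 1.0789571719658475 56
 side fit [  0.17255622 166.77462015] -9.790331511726654 49 topz at x=-62: 156.0761347442128
[[-68, 159], [-67, 161], [-66, 157], [-66, 158], [-66, 162], [-64, 159], [-64, 164], [-64, 160], [-63, 161], [-62, 158], [-60, 160], [-60, 160], [-58, 163], [-58, 159], [-57, 160], [-56, 161]]
```

View pics/s16.png

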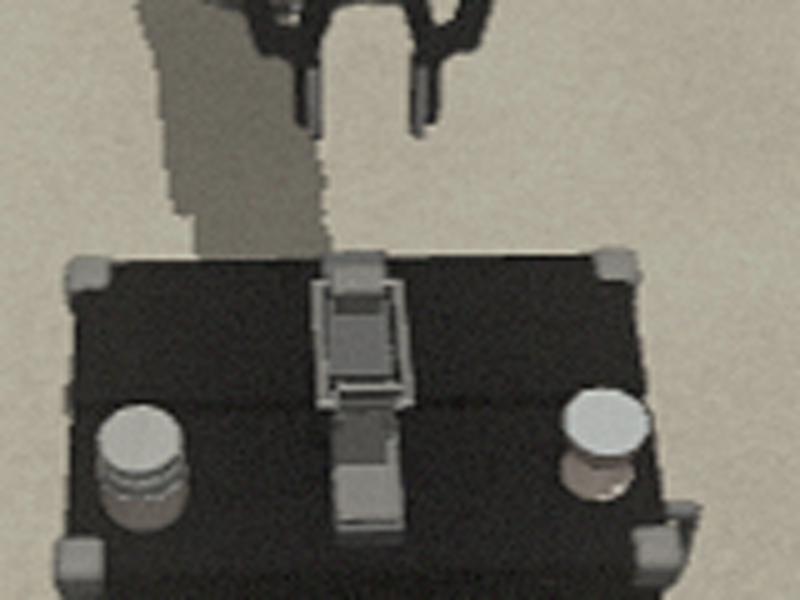

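```bash
cat >> c.py <<'E'
def press(a,off=0.,s=57.,h=11.):
    t=0.6*a; u=np.array([np.cos(a),np.sin(a)]); n=np.array([-np.sin(a),np.cos(a)])
    T=np.array([PX,PZ])+(s-h*np.cos(a-t))*u+(5+off+h*np.sin(a-t))*n
    return tow([T[0]/1000,0,T[1]/1000]),np.degrees(t)
E
python3 - <<'E'
from c import *
for off in(30,8): 
    p,t=press(1.05,off); print(off,p.round(4),t); diff(p,t)
for a in(1.05,.9,.75,.6,.45,.3,.2,.1,.05,0): print(a,press(a)[0].round(4),round(press(a)[1],1))
E
```

```text
30 [0.5331 0.063  0.2164] 36.09634109324186
t 17.05 pos [441.7  59.8 239.4] dcm [ 9.14  0.31 -2.3 ] rot [  0.1 -12.5   0.2] F [0.6 0.8 0.2] w 36.4
8 [0.5521 0.0642 0.2054] 36.09634109324186
t 17.05 pos [441.7  59.8 239.4] dcm [11.04  0.44 -3.4 ] rot [  0.1 -12.5   0.2] F [0.6 0.8 0.2] w 36.4
1.05 [0.5591 0.0647 0.2015] 36.1
0.9 [0.566  0.0651 0.1981] 30.9
0.75 [0.5723 0.0655 0.1937] 25.8
0.6 [0.5778 0.0659 0.1884] 20.6
0.45 [0.5824 0.0662 0.1824] 15.5
0.3 [0.586  0.0664 0.1757] 10.3
0.2 [0.5878 0.0666 0.1709] 6.9
0.1 [0.5891 0.0666 0.166 ] 3.4
0.05 [0.5895 0.0667 0.1635] 1.7
0 [0.5899 0.0667 0.161 ] 0.0
```

Emit:
move_arm(
  series=[
    [[3,0.1,0,0.3,-6,0,0],[3,0.1,0,0.3,-6,0,0],[3,0.1,-1,0,0,0,0],[0,0,-1,0,0,0,0],[0,0,0,0,0,0,0]],
  ],
)

```text
clock: 17.55
eef_pos: [0.5284, 0.0626, 0.211]
tool_rot: [-0.029, 0.951, 0.014, 0.307]
ft_force: [-0.3, -0.2, 0.1]
grip_width: 0.0002
```

Run:
```python
from c import *
p,t=press(1.05,8);  diff(p,t)
```

```text
t 17.55 pos [528.4  62.6 211. ] dcm [ 2.37  0.16 -0.55] rot [-0.5 -0.3  0.1] F [-0.3 -0.2  0.1] w 0.2
```

Emit:
move_arm(
  series=[
    [[1,0.1,-0.3,0,0,0,0],[1,0.1,-0.3,0,0,0,0],[0.4,0,-0.1,0,0,0,0],[0.3,0,-0.1,0,0,0,0],[0,0,0,0,0,0,0]],
  ],
)

```text
clock: 18.05
eef_pos: [0.557, 0.0651, 0.2025]
tool_rot: [-0.029, 0.951, 0.014, 0.308]
ft_force: [0.3, -0.8, -0.5]
grip_width: -0.0
```

```bash
python3 - <<'E'
from c import *
p,t=press(1.05,0);  diff(p,t)
E
python3 look.py s17|head -2
```

```text
t 18.05 pos [557.   65.1 202.5] dcm [ 0.21 -0.04 -0.1 ] rot [-0.5 -0.2  0.1] F [ 0.3 -0.8 -0.5] w -0.0
 handle angle 1.7902722828586333 210
 side fit [  1.8606744 198.0038771] -61.74465789202234 66 topz at x=-62: 82.64206448198374
```

View pics/s17.png

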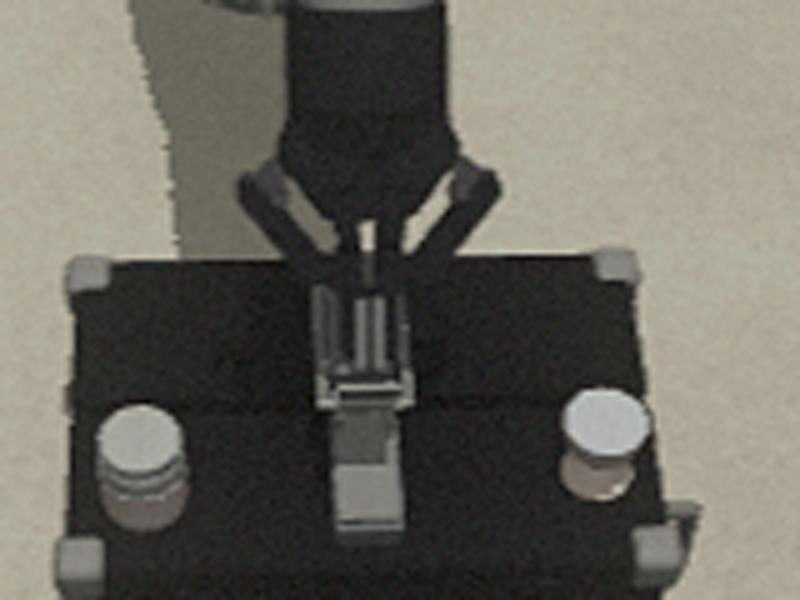

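Emit:
move_arm(
  series=[
    [[0.35,0,-0.18,0,2.5,0,0],[0.35,0,-0.18,0,2.5,0,0],[0.33,0.02,-0.2,0,2.5,0,0],[0,0,0,0,0,0,0],[0,0,0,0,0,0,0]],
  ],
)

```text
clock: 18.6
eef_pos: [0.5656, 0.0652, 0.1972]
tool_rot: [-0.028, 0.969, 0.016, 0.243]
ft_force: [-0.7, -0.1, 0.1]
grip_width: -0.0002
```

```bash
python3 - <<'E'
from c import *
for a in (.9,.8): p,t=press(a,0);  diff(p,t)
E
python3 look.py s18|head -2
```

```text
t 18.6 pos [565.6  65.2 197.2] dcm [ 0.04 -0.01  0.09] rot [-0.8 -2.8  0.1] F [-0.7 -0.1  0.1] w -0.2
t 18.6 pos [565.6  65.2 197.2] dcm [ 0.47  0.02 -0.19] rot [-1.1  0.6  0.2] F [-0.7 -0.1  0.1] w -0.2
 handle angle 1.8371256959837574 309
 side fit [  0.85709564 175.63083646] -40.59973521975361 47 topz at x=-62: 122.49090648025557
```

View pics/s18.png

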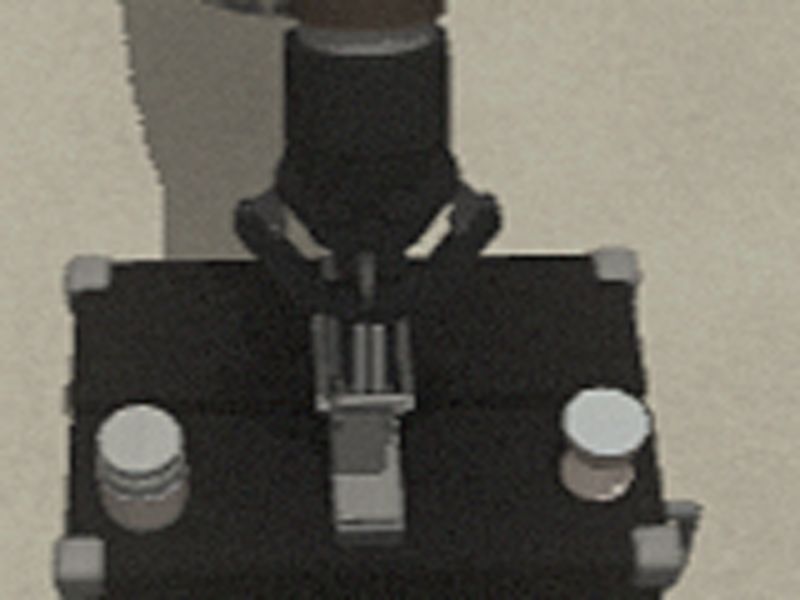

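Emit:
move_arm(
  series=[
    [[0.33,0.02,-0.2,0,1,0,0],[0.3,0.02,-0.22,0,2.5,0,0],[0.28,0.02,-0.25,0,2.5,0,0],[0,0,0,0,0,0,0],[0,0,0,0,0,0,0]],
  ],
)

```text
clock: 19.15
eef_pos: [0.5729, 0.0658, 0.192]
tool_rot: [-0.028, 0.981, 0.018, 0.191]
ft_force: [-3.1, -0.4, 3.7]
grip_width: -0.0
```

```bash
python3 - <<'E'
from c import *
for a in (.7,.6): p,t=press(a,0);  diff(p,t)
E
python3 look.py s19|head -2
```

```text
t 19.15 pos [572.9  65.8 192. ] dcm [ 0.13 -0.01  0.  ] rot [-1.3 -2.   0.2] F [-3.1 -0.4  3.7] w -0.0
t 19.15 pos [572.9  65.8 192. ] dcm [ 0.49  0.01 -0.36] rot [-1.5  1.4  0.3] F [-3.1 -0.4  3.7] w -0.0
 handle angle 1.7654128194819392 663
 side fit [  0.16691283 164.88531199] -9.47604442573256 38 topz at x=-62: 154.53671671018975
```

View pics/s19.png

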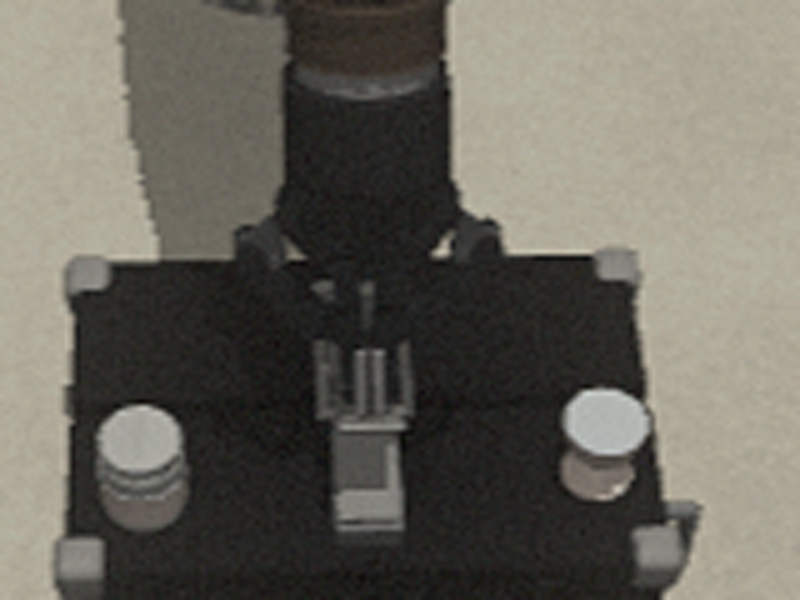

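Contact force is now about 5 N normal to the plate, and the loop still slopes down to the keeper, so it is engaged. Continue.

Emit:
move_arm(
  series=[
    [[0.27,0.02,-0.25,0,2.5,0,0],[0.25,0.02,-0.27,0,2.5,0,0],[0.25,0.02,-0.28,0,2.5,0,0],[0.2,0.01,-0.3,0,2.5,0,0],[0,0,0,0,0,0,0]],
  ],
)

```text
clock: 19.7
eef_pos: [0.5806, 0.0663, 0.1833]
tool_rot: [-0.026, 0.994, 0.02, 0.105]
ft_force: [-1.6, -0.8, 3.5]
grip_width: -0.0
```

```bash
python3 - <<'E'
from c import *
for a in (.5,.4): p,t=press(a,0);  diff(p,t)
E
python3 look.py s20|head -2
```

```text
t 19.7 pos [580.6  66.3 183.3] dcm [ 0.04 -0.02  0.11] rot [-1.7 -5.2  0.4] F [-1.6 -0.8  3.5] w -0.0
t 19.7 pos [580.6  66.3 183.3] dcm [ 0.31 -0.   -0.32] rot [-1.9 -1.7  0.5] F [-1.6 -0.8  3.5] w -0.0
 handle angle 1.6868529350808643 1740
 side fit [  0.16460233 160.60124436] -9.347202518996648 6 topz at x=-62: 150.39590015026346
```

View pics/s20.png

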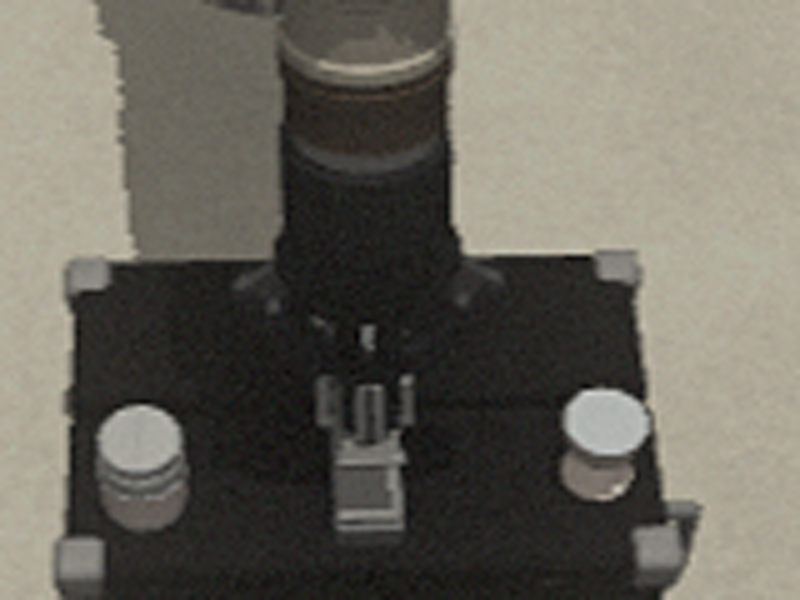

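Going well at 4 N. Lever ≈0.45; continue mostly downward.

Emit:
move_arm(
  series=[
    [[0.2,0.01,-0.3,0,1,0,0],[0.15,0.01,-0.3,0,1,0,0],[0.15,0.01,-0.3,0,1,0,0],[0,0,0,0,0,0,0],[0,0,0,0,0,0,0]],
  ],
)

```text
clock: 20.25
eef_pos: [0.5848, 0.0666, 0.1757]
tool_rot: [-0.026, 0.996, 0.021, 0.082]
ft_force: [-1.3, 0.1, 2.9]
grip_width: -0.0001
```

Run:
```python
from c import *
for a in (.3,.2): p,t=press(a,0);  diff(p,t)
```

```text
t 20.25 pos [584.8  66.6 175.7] dcm [ 0.12 -0.02 -0.  ] rot [-2.  -1.   0.6] F [-1.3  0.1  2.9] w -0.1
t 20.25 pos [584.8  66.6 175.7] dcm [ 0.3  -0.   -0.47] rot [-2.3  2.4  0.6] F [-1.3  0.1  2.9] w -0.1
```

Emit:
move_arm(
  series=[
    [[0.15,0,-0.25,0,2,0,0],[0.1,0,-0.25,0,2,0,0],[0.08,0,-0.25,0,1.5,0,0],[0,0,0,0,0,0,0],[0,0,0,0,0,0,0]],
  ],
)

```text
clock: 20.75
eef_pos: [0.5874, 0.0668, 0.1677]
tool_rot: [-0.025, 0.999, 0.022, 0.033]
ft_force: [0.1, -0.5, 1.5]
grip_width: -0.0
```

Run:
```python
from c import *
for a in (.1,0): p,t=press(a,0);  diff(p,t)
```

```text
t 20.75 pos [587.4  66.8 167.7] dcm [ 0.17 -0.01 -0.17] rot [-2.4  0.3  0.8] F [ 0.1 -0.5  1.5] w -0.0
t 20.75 pos [587.4  66.8 167.7] dcm [ 0.25 -0.01 -0.67] rot [-2.6  3.7  0.9] F [ 0.1 -0.5  1.5] w -0.0
```

Emit:
move_arm(
  series=[
    [[0.05,0,-0.15,0,1,0,0],[0.05,0,-0.15,0,1,0,0],[0,0,-0.12,0,0,0,0],[0,0,0,0,0,0,0],[0,0,0,0,0,0,0]],
  ],
)

```text
clock: 21.25
eef_pos: [0.5874, 0.0667, 0.1623]
tool_rot: [-0.025, 0.999, 0.022, 0.014]
ft_force: [-0.2, 0.6, -0.6]
grip_width: -0.0001
```

```bash
python3 - <<'E'
from c import *
for a in (0,): p,t=press(a,0);  diff(p,t)
E
python3 look.py s21|head -2
```

```text
t 21.25 pos [587.4  66.7 162.3] dcm [ 0.24 -0.   -0.13] rot [-2.6  1.6  0.9] F [-0.2  0.6 -0.6] w -0.1
 handle angle 1.6202926215847764 1332Traceback (most recent call last):
  File "look.py", line 7, in <module>
    m=(z>160)&(z<250)&(x<10)&(x>-25)&(abs(y)<24)&(abs(y)>17);p=np.polyfit(x[m],z[m],1); al=-np.arctan(p[0]);print(' side fit',p,np.degrees(al),m.sum(), 'topz at x=-62:',np.polyval(p,-62))
                                                               ~~~~~~~~~~^^^^^^^^^^^^^
    raise TypeError("expected non-empty vector for x")
TypeError: expected non-empty vector for x
```

View pics/s21.png

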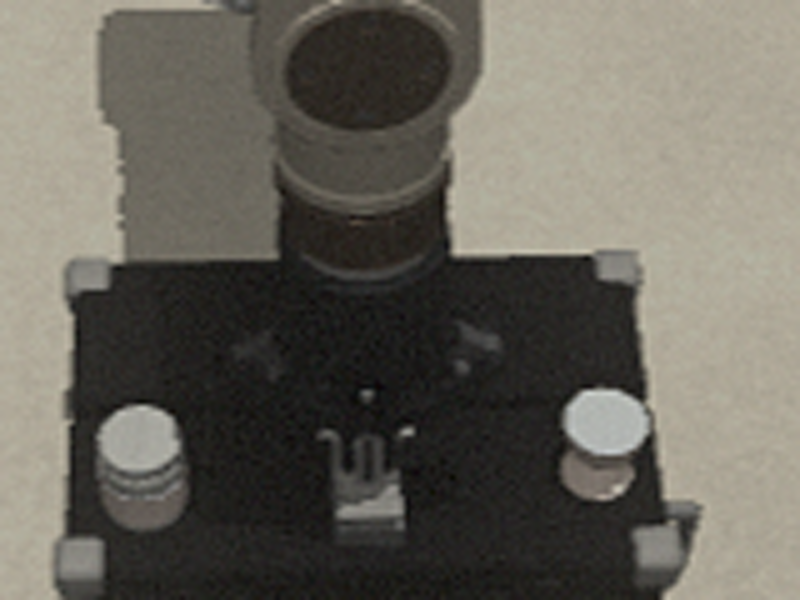

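Emit:
move_arm(
  series=[
    [[0,0,-0.08,0,0,0,0],[0,0,0,0,0,0,0],[0,0,-0.06,0,0,0,0],[0,0,0,0,0,0,0],[0,0,0,0,0,0,0]],
  ],
)

```text
clock: 21.8
eef_pos: [0.5873, 0.0667, 0.1616]
tool_rot: [-0.025, 0.999, 0.022, 0.015]
ft_force: [1.0, 0.0, 0.6]
grip_width: 0.0002
```

Run:
```python
from c import *
for a in (0,): p,t=press(a,0);  diff(p,t)
```

```text
t 21.8 pos [587.3  66.7 161.6] dcm [ 0.26 -0.   -0.06] rot [-2.6  1.6  0.9] F [1.  0.  0.6] w 0.2
```

Emit:
move_arm(
  series=[
    [[0,0,-0.1,0,0,0,0],[0,0,-0.05,0,0,0,0],[0,0,0,0,0,0,0],[0,0,0,0,0,0,0],[0,0,0,0,0,0,0]],
  ],
)

```text
clock: 22.3
eef_pos: [0.5873, 0.0667, 0.1614]
tool_rot: [-0.025, 0.999, 0.022, 0.015]
ft_force: [-0.8, 0.5, 1.7]
grip_width: -0.0
```

Emit:
move_arm(
  series=[
    [[0,0,1,0,0,0,0],[0,0,3,0,0,0,0],[0,0,4,0,0,0,0],[-4,0,4,0,0,0,0],[-4,0,3,0,0,0,0]],
  ],
)

```text
clock: 22.8
eef_pos: [0.51, 0.0663, 0.3032]
tool_rot: [-0.024, 0.999, 0.022, 0.008]
ft_force: [0.7, -0.7, 0.6]
grip_width: 0.0002
```

Emit:
move_arm(
  series=[
    [[-4,-4,0,0,0,0,0],[-4,-4,0,0,0,0,0],[-3,-4,0,0,0,0,0],[-3,-4,0,0,0,0,0],[0,0,0,0,0,0,0]],
  ],
)

```text
clock: 23.3
eef_pos: [0.3734, -0.0872, 0.3118]
tool_rot: [-0.027, 0.999, 0.021, 0.016]
ft_force: [-0.1, -0.3, -0.2]
grip_width: 0.0
```

Run:
```python
from c import *
o=bot.get_obs(); print(o['clock'],o['eef_pos'],o['ft_force'])
for c,(X,Y) in(('scene',(220,130)),('top',(190,150))):
    r,d=bot.camera(c); cv2.imwrite('pics/f_%s.png'%c,cv2.resize(r[Y:Y+120,X:X+160,::-1],(800,600),interpolation=cv2.INTER_CUBIC))
    C=tocase(cloud(c,d)[d>0])*1000; x,y,z=C.T
    m=(x>20)&(x<95)&(abs(y)<12)&(z>147); p=np.polyfit(x[m],z[m],1); print(c,'handle',p,np.arctan(p[0]),np.median(z[m]))
    m=(x>-60)&(x<30)&(abs(y)<24)&(abs(y)>18)&(z>147)&(z<180); p=np.polyfit(x[m],z[m],1); print(' side',p,np.degrees(np.arctan(p[0])),x[m].min())
    m=(abs(z-160)<5)&(x<-35)&(x>-75)&(abs(y)<10); print(' lip x',np.percentile(x[m],[3,97]))
    for n in('crossbar','keeper','egg_cup','spice_tin'): print(n,[(np.round(tocase(np.array(q['at']))*1000).tolist(),round(q['confidence'],2)) for q in bot.find_in(c,n)][:2])
```

```text
23.3 [ 0.37336794 -0.08719502  0.31178325] [-0.08563855 -0.2620879  -0.19156786]
scene handle [-2.68360806e-02  1.62048941e+02] -0.026829641196327383 161.13060446745442
 side [-7.91910009e-03  1.57242912e+02] -0.45372152829653895 -56.64223005159333
 lip x [-63.96032103 -43.54874446]
crossbar [([-11.0, 11.0, 159.0], 0.64), ([180.0, -401.0, 109.0], 0.62)]
keeper [([-49.0, -2.0, 162.0], 0.39)]
egg_cup [([55.0, 110.0, 175.0], 0.69)]
spice_tin [([71.0, -108.0, 172.0], 0.89), ([54.0, 3.0, 159.0], 0.7)]
top handle [1.70472959e-02 1.60020871e+02] 0.017045644836339253 160.96165126326778
 side [-1.42395797e-02  1.56896977e+02] -0.8158126824263979 -58.42556410642873
 lip x [-62.63884994 -46.14685406]
crossbar [([-14.0, -16.0, 159.0], 0.67)]
keeper []
egg_cup [([44.0, 117.0, 173.0], 0.6), ([32.0, 2.0, 159.0], 0.58)]
spice_tin [([54.0, -105.0, 182.0], 0.6)]
```

View pics/f_scene.png

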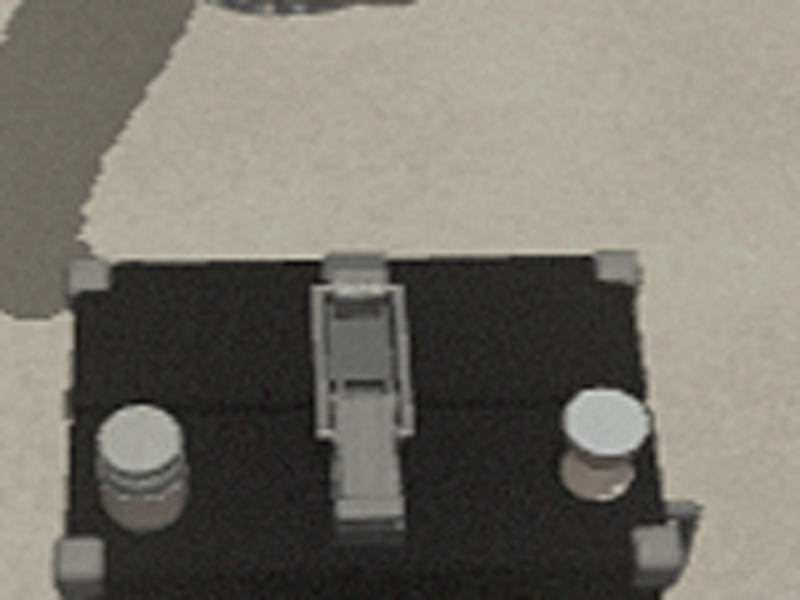

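View pics/f_top.png

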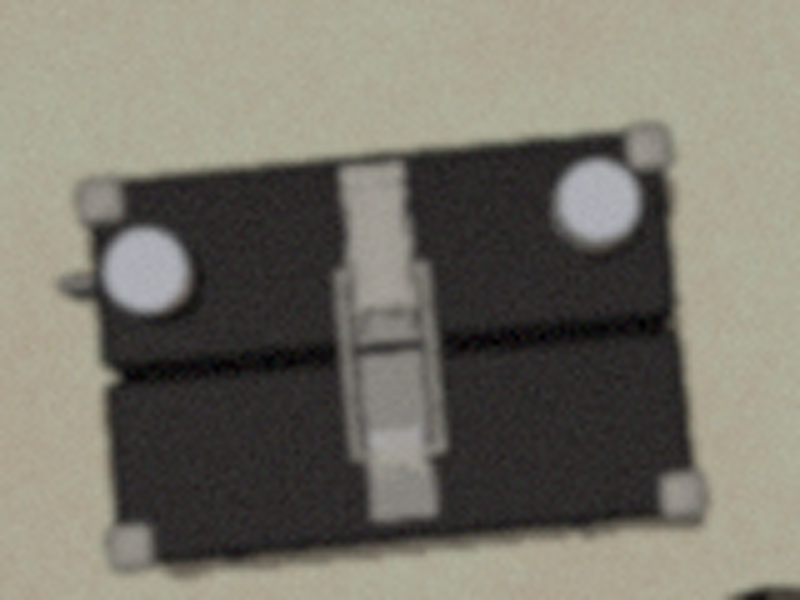

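The lever lies flat, the crossbar is hidden under the lip (scene crop row ~290), the keeper has moved in about 4 mm, and the cup and tin haven't moved. I'm handing the job in.

Run:
```python
from workcell import bot
print(bot.job_done())
```

```text
the job is handed in; nothing more can be done
None
```

The case looks latched and I handed the job in at about 24 s; the hand-in gives no verdict. I pinched the loop's sides, drew the loop out over the keeper and lowered the crossbar under the lip. Then I let go and pressed the lever flat with the closed fingers.

**Last checks**
- **Lever:** the two cameras put it at -0.027 and +0.017 rad, with its outer face at about z = 161 mm. That is flat within measuring error.
- **Loop:** its sides lie level at the seat's height. The crossbar is out of sight under the lip.
- **Case:** the keeper's lip moved about 4 mm towards the lever. I did not measure the shell angle directly.
- **Forces:** readings at the end of each move were under 6 N at the wrist throughout, about 5 N at most on the lever. Brief peaks inside a move are not recorded.
- **Other objects:** the egg cup and spice tin look unmoved. I did not re-measure the things on the counter, but the arm stayed clear of them.

**What disagreed or went wrong**
- **Half turn:** my first approach ran the last joint to its limit, so I turned the gripper half round.
- **Descent:** one lowering step slid about 6 mm to +x for a reason I did not find. I moved back and repeated it in smaller steps.
- **Crossbar detection:** the network's final "crossbar" positions were clearly wrong, in the middle of the latch. I relied on depth data and the pictures instead.

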